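# Refill and level the bead bath, then set the cups to warm

## Robot

A 7-joint arm with a two-finger parallel gripper is mounted at the origin on the work surface. World frame = base frame: x ahead of the robot, y to its left, z up, the work surface at z = 0. Lengths are in mm, angles in degrees, forces in N, time in s.
With the tool pointing down it reaches from about 425 to 950 mm from the base axis. Payload 16.7 kg.
Tool frame: the origin (TCP) lies midway between the tips of the shut fingers; the grasp point (between the pads) lies 19 mm behind it; x points along the fingers, y is the direction in which the jaws open and shut, and the axes are right-handed (so a half turn about x gives the same grasp; the last joint's range is limited). The gripper opens to 94 mm and grips with 3 to 60 N. Pads are 16 mm wide; open, the fingers measure 119 mm over their backs; the gripper's body (75 mm by 177 mm) begins 78 mm behind the grasp point.
Start: joints at [54.861, 24.414, 4.234, 92.017, -1.954, 63.644, -3.845], TCP at [301.926, -603.668, 205.467] pointing down, gripper open.
Joint ranges: [-163.25, 163.25], [-28.42, 122.38], [-70.27, 78.77], [12.13, 141.07], [-58.53, 238.53], [9.26, 117.41], [-156.51, 156.51]. Speed limits (degrees/s): [108.29, 108.29, 136.94, 136.94, 172.46, 172.46, 172.46].

## Interface

Orientations are given as a 3x3 rotation matrix whose columns are the frame's x, y, z axes.
In Python, from station import arm gives the robot as it stands.
- The arm moves only by the tool play_rows, never from a script. Its argument "motion" is a list of rows, each a list of 3 entries, a list of its own where there are three numbers: the shift along the tool's x, y, z in mm, then the turn about the tool's x in degrees, then the opening, from 0 (shut) to 1 (fully open). A call has exactly 10 rows; each row shifts and turns the pose as measured when the row begins, along the tool's axes as they then stand; what a row does not reach is not made up. A row lasts 1/12 s, in which the tool goes at most 41.7 mm and 7.16 degrees, less where a joint would pass 70% of its speed; a pose out of reach is approached as far as the arm can. A call is refused whole if a number of a shift passes 41.7 or a number of a turn 7.16, either way. A call with a gripper value outside its range is refused whole. The fingers move at their own pace and stop on an object; "newtons" is the grip in N (left out, the last holds). Time passes only in rows, so rows that do not move let the fingers close, or fill a call up. It gives the time, the measured TCP pose, the force and the opening at its end, in the units of the state.
- arm.get_state(): the state, without advancing time (a new reading comes with each control period).
- arm.read_camera(name): name is "side" or "top" or "wrist"; returns (picture, depth): 384x512x3 uint8, red, green, blue; 384x512 float32, mm along the optical axis (not along the pixel's ray), 0 where there is no reading.
- arm.camera_model(name): a dict with "K" (3x3 intrinsics, pixels), "R" (3x3) and "t" (3): a world point X has camera coordinates R X + t. Camera axes: x right, y down, z forward; pixel columns grow to the right and rows downward; lengths in mm; the calibration is good to about 2 mm. A picture is of the moment at which its call begins: read the wrist's pose just before it. camera_model takes no time and is no camera call; for the wrist camera it gives the pose at the moment of the call.
- arm.sign_off(): hands the job in, once; it reports no verdict.
The state is a dict: "time": time; "joints": joint angles; "qd": joint speeds; "joint_efforts": joint torques, N m; "ee_pos": TCP position; "tool_rot": TCP orientation; "wrist_force": force on the tool from outside, world axes, zero at the start; "wrist_torque": the same for the moment, N m; "grip_width": opening from 0.0 (shut) to 1.0 (fully open).
Only numpy, scipy, OpenCV 4.12 (cv2) and the standard library are available. Lean on these libraries where they do the work, as an engineer would, in place of code of your own. Each camera call takes 0.05 s, during which the arm holds its last target. There are 200 camera calls.

## Task

Tip the tray over the bead bath so that every metal pellet slides off into the square well, and set the emptied tray back down flat on the bench. Then hold the orange tamper and press the pellets firmly down until they lie level, one layer deep, and stand the tamper back upright on the bench. Also nest all the copper cups one inside another, upright, in a single stack in the middle of the round warming plate, without knocking the small bottle or the cardboard kit box about.

Things in the scene. Friction and masses are not known exactly. Their poses are not given: they have to be found in the camera images.
- bath: white bead bath standing on the bench, a fixed box 170 mm (its x) by 260 mm (its y) by 80 mm high; origin at the centre of its underside. Its top has an open square well with a dark lining (towards its -y end) and a round dark warming plate (towards its +y end); the blue control panel is on its -x face
- well_floor (a point): centre of the floor of the square well, 30 mm above the bench; axes as the bath's. The well is 104 by 104 mm inside with vertical walls, 50 mm deep (rim 80 mm above the bench)
- plate_top (a point): centre of the upper face of the round warming plate, 90 mm in diameter, standing 4 mm above the bath's top, so 84 mm above the bench
- tray: blue tray, 160 (its x) by 72 mm (y), 0.25 kg; floor 4 mm thick, walls 4 mm thick and 24 mm high on the long sides and the -x end; the +x end is open, the pouring lip. A handle bar crosses its middle: 14 mm thick (x), 72 long (y), from 46 to 74 mm above the underside. Origin: centre of the underside. Pellets slide on it at a friction of 0.5 to 0.7: tip it 40 to 55 degrees
- tamper: tamper standing on the bench: flat square orange foot 76 x 76 x 10 mm, with a square steel post 22 x 22 mm in its middle, rising to 115 mm; a collar 40 x 40 mm round the post, top 58 mm above the underside, stops fingertips from sliding down; sides parallel to its x and y; origin at the centre of the foot's underside; about 0.15 kg. Loose
- pellet0: loose solid aluminium pellet, a barrel-shaped lump 24 mm in diameter and 22 mm long with broad chamfers (22 to 26 mm high whichever way it lies), about 30 g, slippery against one another; origin at its centre. Starts standing in the tray; 8 to 10 of the ten are present
- pellet1: loose solid aluminium pellet, a barrel-shaped lump 24 mm in diameter and 22 mm long with broad chamfers (22 to 26 mm high whichever way it lies), about 30 g, slippery against one another; origin at its centre. Starts standing in the tray; 8 to 10 of the ten are present
- pellet2: loose solid aluminium pellet, a barrel-shaped lump 24 mm in diameter and 22 mm long with broad chamfers (22 to 26 mm high whichever way it lies), about 30 g, slippery against one another; origin at its centre. Starts standing in the tray; 8 to 10 of the ten are present
- pellet3: loose solid aluminium pellet, a barrel-shaped lump 24 mm in diameter and 22 mm long with broad chamfers (22 to 26 mm high whichever way it lies), about 30 g, slippery against one another; origin at its centre. Starts standing in the tray; 8 to 10 of the ten are present
- pellet4: loose solid aluminium pellet, a barrel-shaped lump 24 mm in diameter and 22 mm long with broad chamfers (22 to 26 mm high whichever way it lies), about 30 g, slippery against one another; origin at its centre. Starts standing in the tray; 8 to 10 of the ten are present
- pellet5: loose solid aluminium pellet, a barrel-shaped lump 24 mm in diameter and 22 mm long with broad chamfers (22 to 26 mm high whichever way it lies), about 30 g, slippery against one another; origin at its centre. Starts standing in the tray; 8 to 10 of the ten are present
- pellet6: loose solid aluminium pellet, a barrel-shaped lump 24 mm in diameter and 22 mm long with broad chamfers (22 to 26 mm high whichever way it lies), about 30 g, slippery against one another; origin at its centre. Starts standing in the tray; 8 to 10 of the ten are present
- pellet7: loose solid aluminium pellet, a barrel-shaped lump 24 mm in diameter and 22 mm long with broad chamfers (22 to 26 mm high whichever way it lies), about 30 g, slippery against one another; origin at its centre. Starts standing in the tray; 8 to 10 of the ten are present
- pellet8: loose solid aluminium pellet, a barrel-shaped lump 24 mm in diameter and 22 mm long with broad chamfers (22 to 26 mm high whichever way it lies), about 30 g, slippery against one another; origin at its centre. Starts standing in the tray; 8 to 10 of the ten are present
- pellet9: loose solid aluminium pellet, a barrel-shaped lump 24 mm in diameter and 22 mm long with broad chamfers (22 to 26 mm high whichever way it lies), about 30 g, slippery against one another; origin at its centre. Starts standing in the tray; 8 to 10 of the ten are present
- cup0: loose copper-coloured conical cup standing on the bench, 62 mm high, 62 mm in diameter at the rim and 40 mm at the foot, wall 3 mm; inner floor 27 mm above the underside, so that a cup nested in another stands 27 mm higher, with about 1.8 mm of play. Origin at the centre of its underside. 3 or 4 of the four are present
- cup1: loose copper-coloured conical cup standing on the bench, 62 mm high, 62 mm in diameter at the rim and 40 mm at the foot, wall 3 mm; inner floor 27 mm above the underside, so that a cup nested in another stands 27 mm higher, with about 1.8 mm of play. Origin at the centre of its underside. 3 or 4 of the four are present
- cup2: loose copper-coloured conical cup standing on the bench, 62 mm high, 62 mm in diameter at the rim and 40 mm at the foot, wall 3 mm; inner floor 27 mm above the underside, so that a cup nested in another stands 27 mm higher, with about 1.8 mm of play. Origin at the centre of its underside. 3 or 4 of the four are present
- cup3: loose copper-coloured conical cup standing on the bench, 62 mm high, 62 mm in diameter at the rim and 40 mm at the foot, wall 3 mm; inner floor 27 mm above the underside, so that a cup nested in another stands 27 mm higher, with about 1.8 mm of play. Origin at the centre of its underside. 3 or 4 of the four are present
- reagent_bottle: bystander: small bottle with a blue cap, 44 mm in diameter, 85 mm high, loose; origin at the centre of its underside
- kit_box: bystander: small cardboard box 60 x 60 x 50 mm, loose; origin at the centre of its underside
- tube_rack: bystander: teal tube rack, fixed, 70 mm (x) by 110 mm (y) by 45 mm high; origin at the centre of its underside

How it is judged:
By the outcome, as a careful person would: the job done as asked, in the order asked, and still so for the second after the job is handed in, with the robot touching nothing.
Of pellet0, pellet1, pellet2, pellet3, pellet4, pellet5, pellet6, pellet7, pellet8, pellet9 only 8 to 10 are there at a start; the rules pass over those that are not, and their reading is None.
Of cup0, cup1, cup2, cup3 only 3 to 4 are there at a start; the rules pass over those that are not, and their reading is None.
At some moment in a run one of tray, tamper may be knocked a few centimetres aside while the robot is not near it.
It also fails if it takes over 208 s, if anything falls off the work surface, if the arm or the gripper's body presses on something with over 40 N, if the wrist force passes 120 N, or if a joint passes its speed limit or range.

## Working session

There is one attempt and no reset: what is moved stays moved. The work goes in short steps, Python scripts to look and compute and a tool call to move; the robot and the scene stay as the last step left them, time stands still between calls to the robot, and variables do not carry over. Pictures are saved under pics/ and viewed, about 12 in all and at most 16, crops included, and the job is handed in when it is done.

Besides the shell and the picture viewer there is one more tool, called after "Call:" as name(argument=value, ...), one argument or row to a line, values as JSON. play_rows: Moves the arm, as the interface text tells. Its arguments: {"type":"object","properties":{"motion":{"type":"array"},"newtons":{"type":"number"}},"required":["motion"]}

```bash
ls; mkdir -p pics; cat > h.py <<'E'
import numpy as np, cv2
from station import arm
def shot(n,save=None):
    m=arm.camera_model(n); im,d=arm.read_camera(n)
    if save: cv2.imwrite('pics/'+save,im[:,:,::-1])
    return im,d,m
def cloud(d,m):
    K,R,t=map(np.array,(m['K'],m['R'],m['t'])); v,u=np.mgrid[:d.shape[0],:d.shape[1]]
    c=np.stack([(u-K[0,2])/K[0,0]*d,(v-K[1,2])/K[1,1]*d,d],-1)
    return (c-t)@R      # world; rows where d==0 are invalid
def ray(m,u,v,z):
    K,R,t=map(np.array,(m['K'],m['R'],m['t'])); w=R.T@np.linalg.solve(K,[u,v,1.]); c=-R.T@t
    return c+w*(z-c[2])/w[2]
def st():
    s=arm.get_state(); print('t',round(s['time'],2),'p',np.round(s['ee_pos'],1),'F',np.round(s['wrist_force'],1),'g',round(s['grip_width'],3)); return s
E
python3 - <<'E'
from h import *
s=st(); print(np.round(s['tool_rot'],3))
a,d,m=shot('top','top0.png'); b,d2,m2=shot('side','side0.png'); shot('wrist','wrist0.png')
print(m,m2)
P=cloud(d,m); np.save('P0.npy',P); np.save('d0.npy',d)
print((d>0).mean(), np.nanmin(P[d>0],0),np.nanmax(P[d>0],0))
E
```

```text
pics
t 0.0 p [ 301.7 -603.3  204.8] F [-0.3 -0.5  0.3] g 1.002
[[-0.001  0.447 -0.894]
 [ 0.001 -0.894 -0.447]
 [-1.    -0.001  0.   ]]
{'K': array([[431.50359706,   0.        , 257.83330725],
       [  0.        , 431.50359706, 191.05087427],
       [  0.        ,   0.        ,   1.        ]]), 'R': array([[-7.00251496e-03, -9.99973809e-01, -1.82897738e-03],
       [-9.77332363e-01,  7.23096218e-03, -2.11587251e-01],
       [ 2.11594935e-01,  3.05875887e-04, -9.77357401e-01]]), 't': array([ -13.06928876,  527.23026984, 1060.21140379])} {'K': array([[355.66768079,   0.        , 253.20248531],
       [  0.        , 355.66768079, 187.81870013],
       [  0.        ,   0.        ,   1.        ]]), 'R': array([[-0.9516803 , -0.30692962,  0.00994046],
       [-0.16429067,  0.48152566, -0.86089582],
       [ 0.25944785, -0.82093072, -0.50868415]]), 't': array([484.71157173, 172.44417758, 916.85203402])}
0.996002197265625 [   46.38209371 -1283.40376656  -771.07207252] [1693.16580804 1265.94587274  281.20977704]
```

View pics/top0.png

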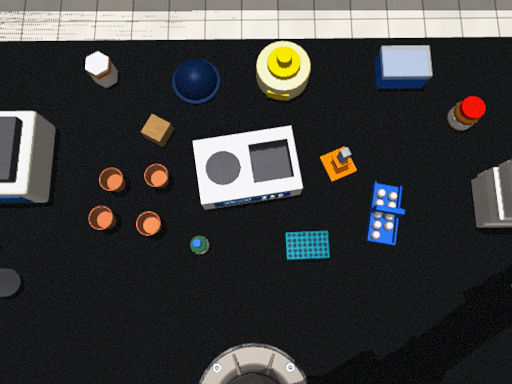

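View pics/side0.png

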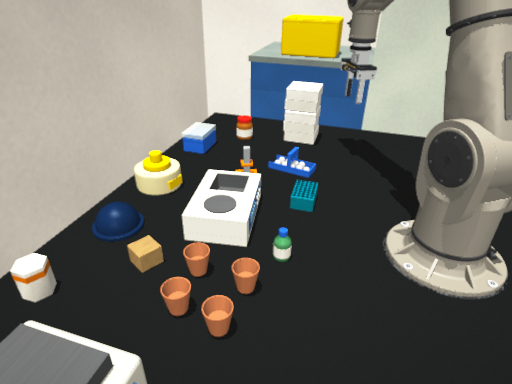

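```bash
cat > meas.py <<'E'
from h import *
def pts(mask,P,z0,z1):
    q=P[mask]; return q[(q[:,2]>z0)&(q[:,2]<z1)]
def rect(q):
    (c,wh,a)=cv2.minAreaRect(q[:,:2].astype(np.float32)); return np.round(c,1),np.round(wh,1),round(a,2)
E
python3 - <<'E'
from meas import *
im=cv2.imread('pics/top0.png'); P=np.load('P0.npy'); hsv=cv2.cvtColor(im,cv2.COLOR_BGR2HSV); v,u=np.mgrid[:384,:512]
H,S,V=[hsv[...,i] for i in range(3)]
def box(a,b,c,d): return (u>=a)&(u<=b)&(v>=c)&(v<=d)
bath=box(185,310,118,215)
print('bath',rect(pts(bath,P,74,90)))
q=pts(box(250,296,135,185),P,20,45); print('well',len(q),rect(q), np.median(q[:,2]))
pl=bath&(V<110)&(u<250); q=pts(pl,P,78,90); print('plate',rect(q),q.mean(0), np.median(q[:,2]))
tr=box(355,410,175,250)&(H>100)&(H<125)&(S>120)
for z in [(0,12),(12,30),(40,90)]:
  q=pts(tr,P,*z); print('tray',z,len(q),rect(q),q.mean(0))
pe=box(355,410,175,250)&(S<90)&(V>90); q=pts(pe,P,5,60);print('pel',q.mean(0))
ta=box(315,362,140,185)&(H<25)&(S>120)
for z in [(2,16),(40,70)]:
  q=pts(ta,P,*z); print('tamp',z,len(q),rect(q),q.mean(0))
q=pts(box(315,362,140,185),P,95,130); print('post',len(q),rect(q),q.mean(0))
n,l,s,c=cv2.connectedComponentsWithStats((box(80,175,155,245)&(H<15)&(S>90)).astype(np.uint8))
for i in range(1,n):
  if s[i,4]>100:
    q=pts(l==i,P,55,70); print('cup',len(q),rect(q), c[i], cv2.minEnclosingCircle(q[:,:2].astype(np.float32)))
for nm,b in dict(bottle=box(188,210,232,256),kit=box(138,176,112,146),rack=box(280,332,228,262)).items():
  q=pts(b,P,15,100); print(nm,rect(q),q[:,2].max())
cv2.imwrite('pics/z.png',np.hstack([cv2.resize(im[170:250,355:415],None,fx=6,fy=6),cv2.resize(im[135:190,310:365],(480,480))]))
E
```

```text
bath (array([592.7,  12.3]), array([171.7, 260.5]), 8.75)
well 1291 (array([608.4, -49. ]), array([ 92.9, 101.1]), 9.08) 30.887204733767902
plate (array([583.4,  67. ]), array([ 95.1, 145.6]), 77.82) [595.69399207  72.7600946   84.04563596] 84.14348725900999
tray (0, 12) 674 (array([ 465.9, -351.7]), array([126.9, 193. ]), 83.04) [ 473.8229448  -353.92484858    4.84794789]
tray (12, 30) 386 (array([ 473.1, -349. ]), array([ 73.9, 160.4]), 79.1) [ 460.19125406 -345.04431133   21.55265759]
tray (40, 90) 209 (array([ 473.3, -349.6]), array([73.6, 14.9]), 78.63) [ 472.14706202 -347.70722364   71.12839671]
pel [ 473.52348986 -346.49975199   24.64270801]
tamp (2, 16) 517 (array([ 618. , -243.7]), array([80.9, 98.6]), 23.4) [ 603.77030378 -230.27684272   10.29524508]
tamp (40, 70) 133 (array([ 611.3, -234.9]), array([39.5, 41. ]), 22.67) [ 605.01066341 -230.88487279   58.90439238]
post 100 (array([ 611.6, -235. ]), array([22.2, 22.8]), 23.75) [ 609.86121549 -233.76071212  112.43825788]
cup 118 (array([569.5, 249.2]), array([60. , 59.8]), 33.46) [156.40900196 175.43248532] ((570.7028198242188, 249.1987762451172), 31.406484603881836)
cup 122 (array([560. , 365.5]), array([60.3, 58.8]), 39.64) [111.82103321 179.53690037] ((560.1783447265625, 366.2369689941406), 30.935150146484375)
cup 126 (array([459.4, 385.4]), array([59.6, 59.3]), 18.04) [101.5106383 217.7251773] ((459.5437316894531, 385.7309265136719), 30.755416870117188)
cup 122 (array([443.9, 263.5]), array([59.6, 58.9]), 89.8) [148.17049808 223.11111111] ((444.16094970703125, 263.6863098144531), 30.808364868164062)
bottle (array([391.4, 134.8]), array([42.3, 42.1]), 43.4) 89.1385966822667
kit (array([704.6, 259.1]), array([63.3, 60.5]), 61.96) 55.71363710861774
rack (array([ 388.2, -140.1]), array([ 70.4, 109.9]), 2.05) 51.66037259471152
```

View pics/z.png

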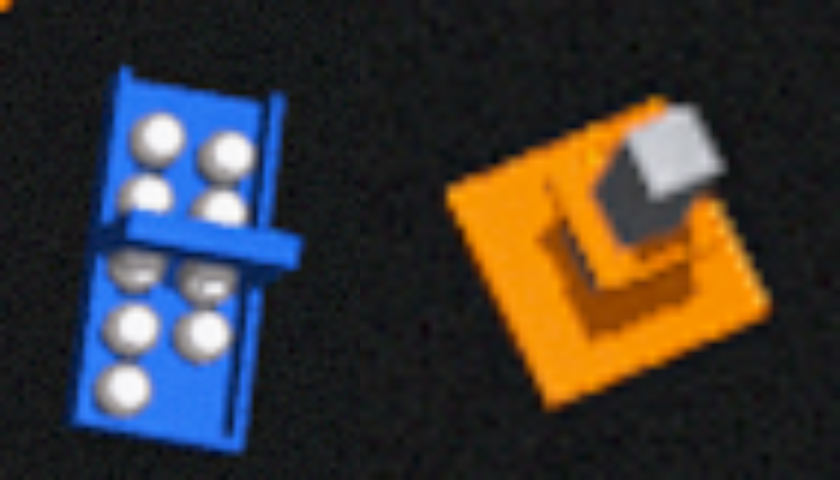

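Call:
play_rows(
  motion=[
    [[5,-15,-26.5],0,1],
    [[5,-15,-26.5],0,1],
    [[5,-15,-26.5],0,1],
    [[5,-15,-26.5],0,1],
    [[5,-15,-26.5],0,1],
    [[5,-15,-26.5],0,1],
    [[5,-15,-26.5],0,1],
    [[5,-15,-26.5],0,1],
    [[5,-15,-26.5],0,1],
    [[5,-15,-26.5],0,1],
  ],
  newtons=40,
)

```text
time: 0.98
ee_pos: [472.1, -346.7, 150.9]
tool_rot: [[-0.004, 0.436, -0.9], [-0.001, -0.9, -0.436], [-1.0, -0.001, 0.004]]
wrist_force: [0.9, -0.9, -0.5]
grip_width: 1.002
```

Call:
play_rows(
  motion=[
    [[0,0,0],-5.2,1],
    [[0,0,0],-5.2,1],
    [[0,0,0],-5.2,1],
    [[0,0,0],-5.2,1],
    [[0,0,0],-5.2,1],
    [[0,0,0],-5.2,1],
    [[0,0,0],-5.2,1],
    [[0,0,0],-5.2,1],
    [[0,0,0],-5.2,1],
    [[0,0,0],-5.2,1],
  ],
)

```text
time: 1.82
ee_pos: [476.7, -335.5, 147.6]
tool_rot: [[-0.008, 0.987, -0.16], [0.004, -0.16, -0.987], [-1.0, -0.008, -0.003]]
wrist_force: [0.3, 0.2, -0.0]
grip_width: 0.996
```

```bash
cat >> h.py <<'E'
def to(x,y,z,yaw):
    """print what remains to a target TCP pose (tool down), jaw axis at yaw (mod 180)"""
    s=st(); R=np.array(s['tool_rot']); d=R.T@(np.array([x,y,z])-s['ee_pos'])
    a=np.degrees(np.arctan2(R[1,1],R[0,1])); t=(a-yaw+90)%180-90
    # shift in the axes after the turn
    b=np.radians(yaw if abs((a-t-yaw+180)%360-180)<1 else yaw+180); e=np.array([x,y,z])-s['ee_pos']
    print('yaw',round(a,1),'tilt',np.round(R[2,1:],3),'d now',np.round(d,1),'turn',round(t,1),'d after turn',np.round([-e[2],e[0]*np.cos(b)+e[1]*np.sin(b),e[0]*np.sin(b)-e[1]*np.cos(b)],1))
E
python3 - <<'E'
from h import *
to(473,-349.5,43,-11.2)
shot('wrist','w1.png')
E
```

```text
t 1.82 p [ 476.7 -335.5  147.6] F [ 0.3  0.2 -0. ] g 0.996
yaw -9.2 tilt [-0.008 -0.003] d now [104.5  -0.5  14.8] turn 2.0 d after turn [104.6  -0.9  14.5]
```

View pics/w1.png

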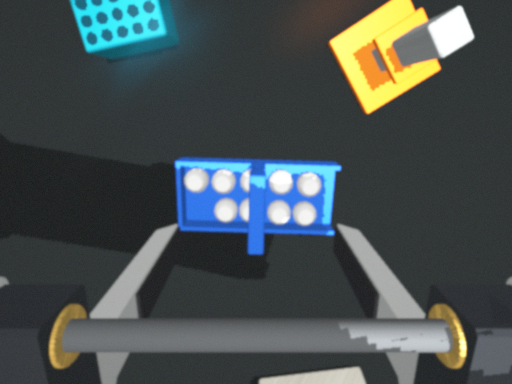

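Call:
play_rows(
  motion=[
    [[10,0,2],0.2,1],
    [[12,0,2],0.2,1],
    [[12,0,2],0.2,1],
    [[12,0,2],0.2,1],
    [[12,0,2],0.2,1],
    [[12,0,2],0.2,1],
    [[12,0,2],0.2,1],
    [[10,0,1],0.2,1],
    [[7,0,0],0,1],
    [[5,0,0],0,1],
  ],
)

```text
time: 2.7
ee_pos: [469.7, -350.4, 28.9]
tool_rot: [[-0.013, 0.979, -0.204], [0.007, -0.204, -0.979], [-1.0, -0.014, -0.004]]
wrist_force: [-0.3, 0.8, 0.0]
grip_width: 0.999
```

```bash
python3 -c "
from h import *
to(473,-349.5,43,-11.2)"
```

```text
t 2.7 p [ 469.7 -350.4   28.9] F [-0.3  0.8  0. ] g 0.999
yaw -11.8 tilt [-0.014 -0.004] d now [-14.2   2.8  -1.6] turn -0.6 d after turn [-14.1   3.   -1.5]
```

Call:
play_rows(
  motion=[
    [[-7,1,0],0,1],
    [[-5,1,0],0,1],
    [[0,0,0],0,0.5],
    [[0,0,0],0,0],
    [[0,0,0],0,0],
    [[0,0,0],0,0],
    [[0,0,0],0,0],
    [[0,0,0],0,0],
    [[0,0,0],0,0],
    [[0,0,0],0,0],
  ],
)

```text
time: 3.53
ee_pos: [473.1, -351.1, 43.4]
tool_rot: [[-0.011, 0.979, -0.205], [0.005, -0.205, -0.979], [-1.0, -0.012, -0.003]]
wrist_force: [-0.7, 0.3, 0.2]
grip_width: 0.471
```

```bash
python3 -c "
from h import *
to(473,-349.5,43,-11.2)"
```

```text
t 3.53 p [ 473.1 -351.1   43.4] F [-0.7  0.3  0.2] g 0.471
yaw -11.8 tilt [-0.012 -0.003] d now [ 0.4 -0.4 -1.5] turn -0.6 d after turn [ 0.4 -0.4 -1.5]
```

Call:
play_rows(
  motion=[
    [[0,0,0],0,0],
    [[0,0,0],0,0],
    [[0,0,0],0,0],
    [[0,0,0],0,0],
    [[0,0,0],0,0],
    [[0,0,0],0,0],
    [[0,0,0],0,0],
    [[-2,0,0],0,0],
    [[-4,0,0],0,0],
    [[-6,0,0],0,0],
  ],
)

```text
time: 4.37
ee_pos: [471.8, -350.0, 54.1]
tool_rot: [[-0.014, 0.979, -0.205], [0.008, -0.205, -0.979], [-1.0, -0.015, -0.005]]
wrist_force: [-0.8, -0.6, -5.6]
grip_width: 0.141
```

Call:
play_rows(
  motion=[
    [[-10,0,0],0,0],
    [[-12,0,0],0,0],
    [[-12,0,0],0,0],
    [[-12,0,0],0,0],
    [[-12,0,0],0,0],
    [[-12,0,0],0,0],
    [[-10,0,0],0,0],
    [[-8,0,0],0,0],
    [[-4,0,0],0,0],
    [[0,0,0],0,0],
  ],
)

```text
time: 5.2
ee_pos: [473.1, -351.1, 159.9]
tool_rot: [[-0.011, 0.979, -0.205], [0.006, -0.205, -0.979], [-1.0, -0.012, -0.003]]
wrist_force: [0.1, -0.2, -6.2]
grip_width: 0.143
```

```bash
python3 - <<'E'
from meas import *
# bath pose: plate circle & well opening in top image
im=cv2.imread('pics/top0.png'); m=arm.camera_model('top'); g=cv2.cvtColor(im,cv2.COLOR_BGR2GRAY)
roi=np.zeros_like(g); roi[138:196,196:248]=255
mask=((g<110)&(roi>0)).astype(np.uint8)
n,l,s,c=cv2.connectedComponentsWithStats(mask); i=1+np.argmax(s[1:,4])
ct=max(cv2.findContours((l==i).astype(np.uint8),0,1)[0],key=cv2.contourArea)[:,0]
q=np.array([ray(m,u,v,84)[:2] for u,v in ct]); print('plate',cv2.minEnclosingCircle(q.astype(np.float32)),cv2.fitEllipse(q.astype(np.float32)))
roi[:]=0; roi[136:186,246:298]=255
mask=((g<110)&(roi>0)).astype(np.uint8); n,l,s,c=cv2.connectedComponentsWithStats(mask); i=1+np.argmax(s[1:,4])
ct=max(cv2.findContours((l==i).astype(np.uint8),0,1)[0],key=cv2.contourArea)[:,0]
q=np.array([ray(m,u,v,80)[:2] for u,v in ct]); print('well',rect(q))
to(580,0,200,-81)
E
```

```text
plate ((583.7217407226562, 71.71601104736328), 43.500152587890625) ((584.4083862304688, 70.05014038085938), (78.9710693359375, 80.94284057617188), 124.24573516845703)
well (array([603.9, -49.8]), array([ 99.9, 101.1]), 8.73)
t 5.2 p [ 473.1 -351.1  159.9] F [ 0.1 -0.2 -6.2] g 0.143
yaw -11.9 tilt [-0.012 -0.003] d now [ -39.3   32.  -365.8] turn 69.1 d after turn [ -40.1 -330.1 -160.5]
```

Call:
play_rows(
  motion=[
    [[-2,0,0],2,0],
    [[-3,0,0],4,0],
    [[-4,0,0],6,0],
    [[-4,0,0],6,0],
    [[-4,0,0],6,0],
    [[-4,0,0],6,0],
    [[-3,0,0],6,0],
    [[-2,0,0],6,0],
    [[0,0,0],6,0],
    [[0,0,0],6,0],
  ],
)

```text
time: 6.03
ee_pos: [470.5, -349.7, 182.3]
tool_rot: [[-0.018, 0.372, -0.928], [0.011, -0.928, -0.373], [-1.0, -0.017, 0.013]]
wrist_force: [-1.2, -0.3, -6.0]
grip_width: 0.143
```

Call:
play_rows(
  motion=[
    [[0,0,0],6,0],
    [[0,0,0],4,0],
    [[0,0,0],1,0],
    [[0,0,0],0,0],
    [[0,-5,-2],0,0],
    [[0,-10,-4],0,0],
    [[0,-15,-6],0,0],
    [[0,-20,-9],0,0],
    [[0,-25,-11],0,0],
    [[0,-25,-11],0,0],
  ],
)

```text
time: 6.87
ee_pos: [492.3, -241.0, 179.4]
tool_rot: [[-0.024, 0.177, -0.984], [0.012, -0.984, -0.178], [-1.0, -0.016, 0.022]]
wrist_force: [0.5, 0.4, -5.8]
grip_width: 0.143
```

```bash
python3 -c "
from h import *
to(585.7,63.8,185,-81.1)"
```

```text
t 6.87 p [ 492.3 -241.   179.4] F [ 0.5  0.4 -5.8] g 0.143
yaw -79.8 tilt [-0.016  0.022] d now [  -4.2 -283.4 -145.9] turn 1.3 d after turn [  -5.6 -286.7 -139.4]
```

Call:
play_rows(
  motion=[
    [[-0.5,-25,-13],0,0],
    [[-0.5,-25,-13],0,0],
    [[-0.5,-25,-13],0,0],
    [[-0.5,-25,-13],0,0],
    [[-0.5,-25,-13],0,0],
    [[-0.5,-25,-13],0,0],
    [[-0.5,-25,-13],0,0],
    [[-0.5,-20,-10],0,0],
    [[0,-15,-8],0,0],
    [[0,-10,-5],0,0],
  ],
)

```text
time: 7.7
ee_pos: [563.1, 22.6, 185.9]
tool_rot: [[-0.023, 0.204, -0.979], [0.014, -0.979, -0.204], [-1.0, -0.018, 0.019]]
wrist_force: [-0.7, -0.2, -5.9]
grip_width: 0.143
```

```bash
python3 -c "
from h import *
to(585.7,63.8,128.5,-81.1)"
```

```text
t 7.7 p [563.1  22.6 185.9] F [-0.7 -0.2 -5.9] g 0.143
yaw -78.2 tilt [-0.018  0.019] d now [ 57.5 -34.6 -31.7] turn 2.9 d after turn [ 57.4 -37.2 -28.7]
```

Call:
play_rows(
  motion=[
    [[0,-8,-7],0.7,0],
    [[0,-7,-6],0.7,0],
    [[0,-5,-5],0.7,0],
    [[2,-4,-4],0.5,0],
    [[4,-2,-2],0,0],
    [[5,0,0],0,0],
    [[5,0,0],0,0],
    [[4,0,0],0,0],
    [[3,0,0],0,0],
    [[0,0,0],0,0],
  ],
)

```text
time: 8.53
ee_pos: [579.7, 57.6, 159.5]
tool_rot: [[-0.025, 0.166, -0.986], [0.014, -0.986, -0.166], [-1.0, -0.018, 0.022]]
wrist_force: [-0.7, -0.2, -5.2]
grip_width: 0.147
```

```bash
python3 -c "
from h import *
to(585.7,63.8,128.5,-81.1)
shot('top','top1.png')
import cv2
a=cv2.imread('pics/top1.png')[100:230,170:330]; cv2.imwrite('pics/top1c.png',cv2.resize(a,None,fx=4,fy=4))"
```

```text
t 8.53 p [579.7  57.6 159.5] F [-0.7 -0.2 -5.2] g 0.147
yaw -80.5 tilt [-0.018  0.022] d now [31.  -4.6 -7.7] turn 0.6 d after turn [31.  -5.2 -6.9]
```

View pics/top1c.png

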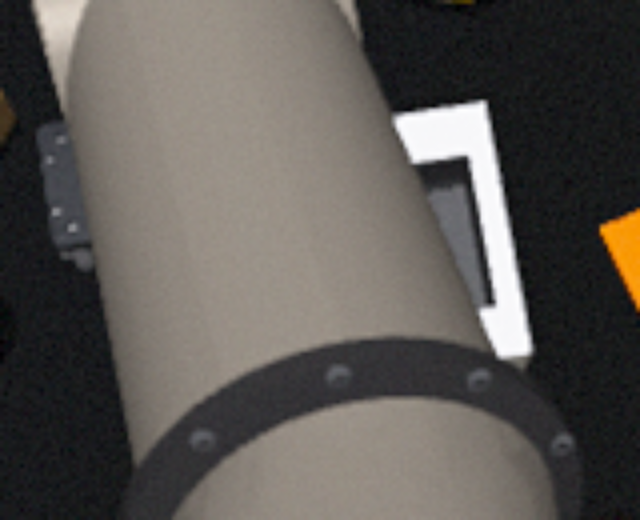

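Call:
play_rows(
  motion=[
    [[3,-1.5,-2.5],0.3,0],
    [[4,-1.5,-2.5],0.3,0],
    [[4,-1,-2],0,0],
    [[4,0,0],0,0],
    [[4,0,0],0,0],
    [[3,0,0],0,0],
    [[2,0,0],0,0],
    [[1,0,0],0,0],
    [[0,0,0],0,0],
    [[0,0,0],0,0],
  ],
)

```text
time: 9.42
ee_pos: [586.2, 63.1, 132.2]
tool_rot: [[-0.024, 0.154, -0.988], [0.014, -0.988, -0.154], [-1.0, -0.017, 0.022]]
wrist_force: [1.1, 0.1, -5.7]
grip_width: 0.145
```

```bash
python3 -c "
from h import *
to(585.7,63.8,128.5,-81.1)"
```

```text
t 9.42 p [586.2  63.1 132.2] F [ 1.1  0.1 -5.7] g 0.145
yaw -81.2 tilt [-0.017  0.022] d now [ 3.7 -0.7  0.3] turn -0.1 d after turn [ 3.7 -0.7  0.4]
```

Lower gently to contact, then release and rise.

Call:
play_rows(
  motion=[
    [[1,0,0],0,0],
    [[1,0,0],0,0],
    [[1,0,0],0,0],
    [[1,0,0],0,0],
    [[0,0,0],0,0],
    [[0,0,0],0,0.25],
    [[0,0,0],0,0.4],
    [[0,0,0],0,0.5],
    [[0,0,0],0,0.6],
    [[0,0,0],0,0.6],
  ],
)

```text
time: 10.25
ee_pos: [588.0, 63.6, 130.2]
tool_rot: [[-0.02, 0.154, -0.988], [0.014, -0.988, -0.154], [-1.0, -0.017, 0.017]]
wrist_force: [-1.4, 0.4, 0.1]
grip_width: 0.461
```

```bash
python3 -c "
from h import *
st()"
```

```text
t 10.25 p [588.   63.6 130.2] F [-1.4  0.4  0.1] g 0.461
```

Call:
play_rows(
  motion=[
    [[-4,0,0],0,0.7],
    [[-8,0,0],0,1],
    [[-14,0,0],0,1],
    [[-14,0,0],-3,1],
    [[-14,0,0],-6,1],
    [[-14,0,0],-7,1],
    [[-14,0,0],-7,1],
    [[-14,0,0],-7,1],
    [[-8,0,0],-7,1],
    [[0,0,0],-7,1],
  ],
)

```text
time: 11.08
ee_pos: [590.5, 62.2, 245.9]
tool_rot: [[-0.017, 0.807, -0.59], [0.014, -0.59, -0.808], [-1.0, -0.022, -0.001]]
wrist_force: [0.2, 0.4, 0.7]
grip_width: 0.999
```

Call:
play_rows(
  motion=[
    [[0,0,0],-7,1],
    [[0,0,0],-7,1],
    [[0,0,0],-7,1],
    [[0,0,0],-7,1],
    [[0,0,0],-7,1],
    [[0,0,0],-6,1],
    [[0,0,0],-3,1],
    [[0,0,0],0,1],
    [[0,0,0],0,1],
    [[0,0,0],0,1],
  ],
)

```text
time: 11.92
ee_pos: [591.8, 61.6, 255.8]
tool_rot: [[-0.008, 0.987, 0.162], [0.013, 0.162, -0.987], [-1.0, -0.006, -0.014]]
wrist_force: [0.5, 0.4, 0.5]
grip_width: 0.997
```

```bash
python3 -c "
from h import *
to(575,130,200,8.9)
im,d,m=shot('wrist','w2.png')
np.save('P.npy',cloud(d,m))"
```

```text
t 11.92 p [591.8  61.6 255.8] F [0.5 0.4 0.5] g 0.997
yaw 9.4 tilt [-0.006 -0.014] d now [ 56.8  -5.2 -69.5] turn 0.5 d after turn [ 55.8  -6.1 -70.2]
```

View pics/w2.png

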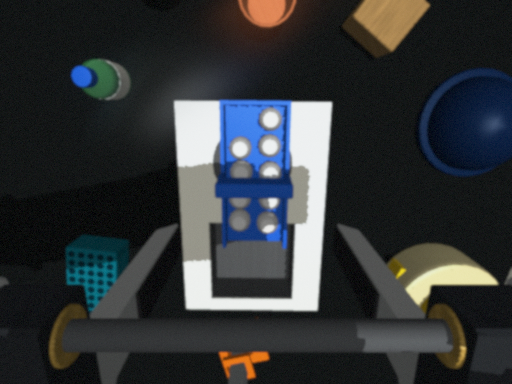

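```bash
python3 - <<'E'
from meas import *
im=cv2.imread('pics/w2.png'); P=np.load('P.npy'); hsv=cv2.cvtColor(im,cv2.COLOR_BGR2HSV); H,S,V=[hsv[...,i] for i in range(3)]
v,u=np.mgrid[:384,:512]
b=(H>100)&(H<128)&(S>140)&(u>210)&(u<300)&(v>95)&(v<255)
for z in [(84,95),(98,116),(135,170)]:
  q=pts(b,P,*z); print(z,len(q),rect(q),np.percentile(q[:,2],[5,50,95]))
w=(V>150)&(S<40)&(u>165)&(u<340)&(v>95)&(v<320); print('bath',rect(pts(w,P,72,84)))
k=(V<110)&(S<60)&(u>205)&(u<300)&(v>235)&(v<305); print('floor',rect(pts(k,P,15,45)))
E
```

```text
(84, 95) 3475 (array([584.3,  62.7]), array([ 73.1, 156.1]), 8.88) [86.39987046 87.63554655 89.36251385]
(98, 116) 1223 (array([588.2,  65.7]), array([ 71.9, 159.3]), 8.79) [101.36381088 107.46790097 108.89743292]
(135, 170) 1414 (array([587.6,  65.7]), array([68.6, 14.1]), 8.74) [140.43621605 157.18798816 158.50193926]
bath (array([593. ,  14.2]), array([170.5, 260.2]), 8.88)
floor (array([605.3, -64.3]), array([102.6,  68.7]), 8.66)
```

Call:
play_rows(
  motion=[
    [[3,0,-4],0,1],
    [[6,-0.5,-8],0,1],
    [[9,-0.5,-10],0,1],
    [[12,-0.5,-10],0,1],
    [[12,-0.5,-10],0,1],
    [[12,-0.5,-9],0,1],
    [[12,-0.5,-6],0,1],
    [[12,0,-3],0,1],
    [[8,0,-2],0,1],
    [[4,0,0],0,1],
  ],
)

```text
time: 12.8
ee_pos: [574.8, 133.1, 158.0]
tool_rot: [[-0.009, 0.987, 0.16], [0.014, 0.16, -0.987], [-1.0, -0.007, -0.015]]
wrist_force: [-0.6, -0.1, -0.4]
grip_width: 1.002
```

```bash
python3 -c "
from h import *
to(578,129.9,85,8.8)"
```

```text
t 12.8 p [574.8 133.1 158. ] F [-0.6 -0.1 -0.4] g 1.002
yaw 9.2 tilt [-0.007 -0.015] d now [72.9  3.1  4.7] turn 0.4 d after turn [73.   2.7  3.6]
```

Call:
play_rows(
  motion=[
    [[6,0.5,0.5],0.2,1],
    [[10,0.5,0.5],0.2,1],
    [[10,0.5,0.5],0,1],
    [[10,0.5,0.5],0,1],
    [[10,0.5,0.5],0,1],
    [[8,0,0.5],0,1],
    [[5,0,0],0,1],
    [[3,0,0],0,1],
    [[1,0,0],0,1],
    [[0,0,0],0,1],
  ],
)

```text
time: 13.63
ee_pos: [577.9, 128.8, 86.9]
tool_rot: [[-0.01, 0.989, 0.149], [0.013, 0.15, -0.989], [-1.0, -0.008, -0.014]]
wrist_force: [0.3, -0.1, 1.2]
grip_width: 0.997
```

```bash
python3 -c "
from h import *
to(578,129.9,85,8.8)"
```

```text
t 13.63 p [577.9 128.8  86.9] F [ 0.3 -0.1  1.2] g 0.997
yaw 8.6 tilt [-0.008 -0.014] d now [ 1.9  0.3 -1. ] turn -0.2 d after turn [ 1.9  0.3 -1.1]
```

Call:
play_rows(
  motion=[
    [[0,0,-0.5],0,0.9],
    [[0,0,-0.3],0,0.8],
    [[0,0,0],0,0.6],
    [[0,0,0],0,0.6],
    [[0,0,0],0,0.6],
    [[0,0,0],0,0.6],
    [[-1,0,0],0,0.6],
    [[-2,0,0.5],0,0.6],
    [[-2,0,0.5],0,0.6],
    [[-2,0,0.5],0,0.6],
  ],
  newtons=12,
)

```text
time: 14.47
ee_pos: [578.2, 128.4, 95.4]
tool_rot: [[-0.009, 0.989, 0.15], [0.013, 0.15, -0.989], [-1.0, -0.007, -0.015]]
wrist_force: [-0.1, 1.1, -3.7]
grip_width: 0.764
```

```bash
python3 -c "
from h import *
st()"
```

```text
t 14.47 p [578.2 128.4  95.4] F [-0.1  1.1 -3.7] g 0.764
```

Call:
play_rows(
  motion=[
    [[-4,0,1],0,0.6],
    [[-4,0,1],0,0.6],
    [[-4,0,1],0,0.6],
    [[-4,0,1],0,0.6],
    [[-4,0,1.5],0,0.6],
    [[-4,0,1.5],0,0.6],
    [[-4,0,1.5],0,0.6],
    [[-2,0,1],0,0.6],
    [[0,0,0],0,0.6],
    [[0,0,0],0,0.6],
  ],
)

```text
time: 15.3
ee_pos: [580.4, 116.5, 129.5]
tool_rot: [[-0.008, 0.989, 0.149], [0.013, 0.149, -0.989], [-1.0, -0.006, -0.014]]
wrist_force: [0.7, -0.4, -4.2]
grip_width: 0.767
```

```bash
python3 -c "
from h import *
st()
shot('side','s2.png'); shot('wrist','w3.png')
a=cv2.imread('pics/s2.png')[120:280,150:310]; b=cv2.imread('pics/w3.png')
cv2.imwrite('pics/c2.png',np.hstack([cv2.resize(a,(384,384)),b[:,80:430]]))"
```

```text
t 15.3 p [580.4 116.5 129.5] F [ 0.7 -0.4 -4.2] g 0.767
```

View pics/c2.png

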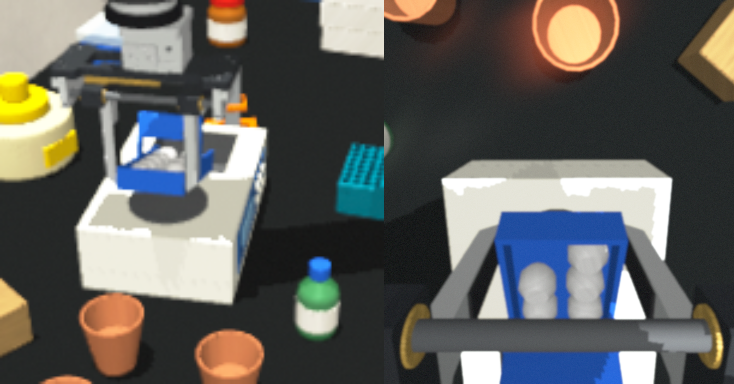

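Call:
play_rows(
  motion=[
    [[-6,0,4],0,0.6],
    [[-6,0,4],0,0.6],
    [[-6,0,4],0,0.6],
    [[-6,0,5],0,0.6],
    [[-6,0,5],0,0.6],
    [[-6,0,5],0,0.6],
    [[-5,0,5],0,0.6],
    [[-5,0,5],0,0.6],
    [[-4,0,4],0,0.6],
    [[-2,0,3],0,0.6],
  ],
)

```text
time: 16.23
ee_pos: [588.1, 67.7, 186.5]
tool_rot: [[-0.008, 0.989, 0.149], [0.013, 0.149, -0.989], [-1.0, -0.006, -0.014]]
wrist_force: [0.4, -0.7, -3.0]
grip_width: 0.765
```

```bash
python3 -c "
from h import *
st()
shot('side','s3.png'); shot('wrist','w4.png')
a=cv2.imread('pics/s3.png')[120:280,150:310]; b=cv2.imread('pics/w4.png')
cv2.imwrite('pics/c3.png',np.hstack([cv2.resize(a,(384,384)),b[:,80:430]]))"
```

```text
t 16.23 p [588.1  67.7 186.5] F [ 0.4 -0.7 -3. ] g 0.765
```

View pics/c3.png

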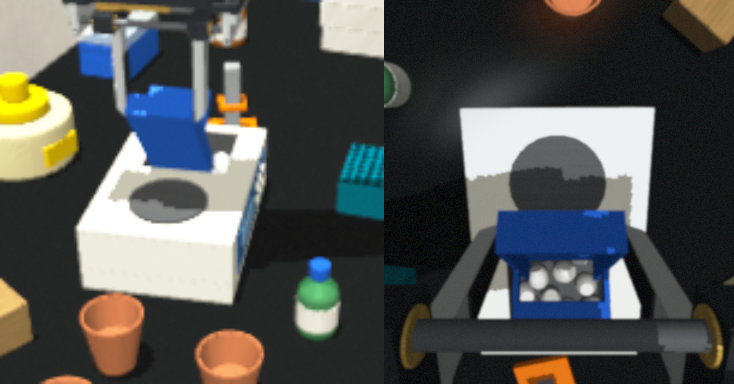

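Call:
play_rows(
  motion=[
    [[0,0,0],0,0.6],
    [[0,0,0],0,0.6],
    [[-3,0,1],0,0.6],
    [[-4,0,2],0,0.6],
    [[-4,0,2],0,0.6],
    [[-4,0,2],0,0.6],
    [[0,0,0],0,0.6],
    [[0,0,0],0,0.6],
    [[0,0,0],0,0.6],
    [[0,0,0],0,0.6],
  ],
)

```text
time: 17.17
ee_pos: [588.7, 61.2, 201.8]
tool_rot: [[-0.01, 0.989, 0.15], [0.013, 0.151, -0.989], [-1.0, -0.007, -0.014]]
wrist_force: [-0.3, 0.1, -2.7]
grip_width: 0.763
```

```bash
python3 -c "
from h import *
st()
shot('side','s4.png'); shot('wrist','w5.png')
a=cv2.imread('pics/s4.png')[120:280,150:310]; b=cv2.imread('pics/w5.png')
cv2.imwrite('pics/c4.png',np.hstack([cv2.resize(a,(384,384)),cv2.resize(b[200:330,190:350],(473,384))]))"
```

```text
t 17.17 p [588.7  61.2 201.8] F [-0.3  0.1 -2.7] g 0.763
```

View pics/c4.png

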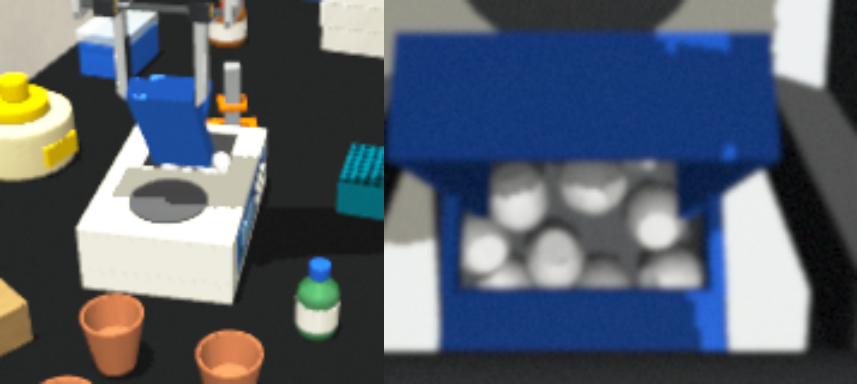

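Call:
play_rows(
  motion=[
    [[-8,0,0],0,0.6],
    [[-12,0,0],0,0.6],
    [[-12,0,0],0,0.6],
    [[-6,-3,6],0,0.6],
    [[0,-7,14],0,0.6],
    [[0,-10,21],0,0.6],
    [[0,-13,27],0,0.6],
    [[0,-14,29],0,0.6],
    [[0,-14,29],0,0.6],
    [[0,-14,29],0,0.6],
  ],
  newtons=16,
)

```text
time: 18.1
ee_pos: [539.0, -103.5, 248.2]
tool_rot: [[-0.002, 0.987, 0.163], [0.016, 0.163, -0.987], [-1.0, 0.0, -0.016]]
wrist_force: [0.6, -0.6, -2.7]
grip_width: 0.764
```

Call:
play_rows(
  motion=[
    [[0,-14,29],0,0.6],
    [[0,-14,29],0,0.6],
    [[0,-14,29],0,0.6],
    [[0,-14,29],0,0.6],
    [[0,-12,24],0,0.6],
    [[0,-10,20],0,0.6],
    [[0,-6,13],0,0.6],
    [[0,-4,8],0,0.6],
    [[0,0,0],0,0.6],
    [[0,0,0],0,0.6],
  ],
)

```text
time: 18.93
ee_pos: [471.8, -317.3, 255.4]
tool_rot: [[0.006, 0.989, 0.151], [0.009, 0.151, -0.989], [-1.0, 0.007, -0.008]]
wrist_force: [0.4, 1.0, -2.7]
grip_width: 0.761
```

```bash
python3 - <<'E'
from h import *
to(468,-326,130,8.9)
im,d,m=shot('top','t2.png'); P=cloud(d,m); np.save('P.npy',P)
shot('side','s5.png')
a=cv2.imread('pics/t2.png')[110:240,185:315]; b=cv2.imread('pics/s5.png')[90:260,180:350]
cv2.imwrite('pics/c5.png',np.hstack([cv2.resize(a,(400,400)),cv2.resize(b,(400,400))]))
E
```

```text
t 18.93 p [ 471.8 -317.3  255.4] F [ 0.4  1.  -2.7] g 0.761
yaw 8.7 tilt [ 0.007 -0.008] d now [125.3  -6.    9. ] turn -0.2 d after turn [125.4  -5.1   8. ]
```

View pics/c5.png

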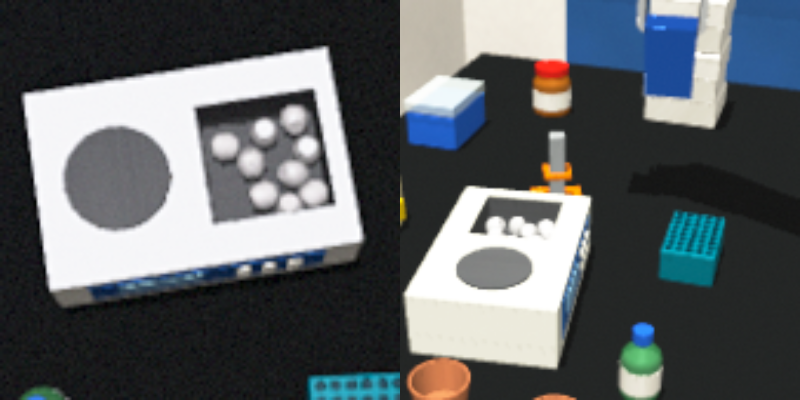

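Call:
play_rows(
  motion=[
    [[6,-1,1],0,0.6],
    [[12,-1,1],0,0.6],
    [[16,-1,1],0,0.6],
    [[18,-1,1],0,0.6],
    [[16,-1,1],0,0.6],
    [[14,0,1],0,0.6],
    [[11,0,1],0,0.6],
    [[8,0,0],0,0.6],
    [[4,0,0],0,0.6],
    [[2,0,0],0,0.6],
  ],
)

```text
time: 19.87
ee_pos: [471.2, -315.3, 137.7]
tool_rot: [[0.006, 0.986, 0.164], [0.012, 0.164, -0.986], [-1.0, 0.008, -0.011]]
wrist_force: [-0.2, 0.4, -3.1]
grip_width: 0.766
```

```bash
python3 - <<'E'
from meas import *
to(468,-326,118,8.9)
im,d,m=shot('side'); P=cloud(d,m); hsv=cv2.cvtColor(im,cv2.COLOR_RGB2HSV)
k=(hsv[...,0]>100)&(hsv[...,0]<128)&(hsv[...,1]>120)
q=P[k&(d>0)]; q=q[(abs(q[:,0]-470)<90)&(q[:,1]<-220)&(q[:,1]>-520)&(q[:,2]<250)]
print(len(q),np.percentile(q,[1,50,99],axis=0).round(0)); i=q[:,2].argmin(); print(q[i])
# slope of the underside
c=np.linalg.svd(q-q.mean(0))[2][2] if len(q)<5000 else None; print(c)
E
```

```text
t 19.87 p [ 471.2 -315.3  137.7] F [-0.2  0.4 -3.1] g 0.766
yaw 9.4 tilt [ 0.008 -0.011] d now [19.6 -5.  10.3] turn 0.5 d after turn [19.7 -4.8 10.1]
615 [[ 435. -416.    1.]
 [ 472. -330.   97.]
 [ 515. -293.  160.]]
[ 487.37842664 -409.948062     -1.09294896]
[-0.15232905  0.8166941  -0.55660273]
```

Call:
play_rows(
  motion=[
    [[3,0,0],0,0.6],
    [[5,0,-4],0,0.6],
    [[6,0,-7],0,0.6],
    [[6,0,-8],0,0.6],
    [[6,0,-8],0,0.6],
    [[6,0,-7],0,0.6],
    [[7,0,-6],0,0.6],
    [[7,0,-6],0,0.6],
    [[6,0,-4],0,0.6],
    [[3,0,-2],0,0.6],
  ],
  newtons=10,
)

```text
time: 20.75
ee_pos: [464.6, -257.5, 81.9]
tool_rot: [[0.011, 0.986, 0.165], [0.009, 0.165, -0.986], [-1.0, 0.013, -0.007]]
wrist_force: [-1.1, 1.6, -0.2]
grip_width: 0.769
```

```bash
python3 - <<'E'
from meas import *
st()
im,d,m=shot('side'); P=cloud(d,m); hsv=cv2.cvtColor(im,cv2.COLOR_RGB2HSV)
k=(hsv[...,0]>100)&(hsv[...,0]<128)&(hsv[...,1]>120)
q=P[k&(d>0)]; q=q[(abs(q[:,0]-470)<90)&(q[:,1]<-200)&(q[:,1]>-520)&(q[:,2]<250)]
print(len(q),np.percentile(q,[1,50,99],axis=0).round(0)); i=q[:,2].argmin(); print(q[i])
E
```

```text
t 20.75 p [ 464.6 -257.5   81.9] F [-1.1  1.6 -0.2] g 0.769
468 [[ 426. -498.    0.]
 [ 471. -317.   92.]
 [ 548. -231.  224.]]
[ 494.07147472 -370.57040657   -0.67368986]
```

Call:
play_rows(
  motion=[
    [[3,0,-2],0,0.6],
    [[5,0,-3],0,0.6],
    [[6,0,-3],0,0.6],
    [[6,0,-2],0,0.6],
    [[6,0,-2],0,0.6],
    [[6,0,-1],0,0.6],
    [[6,0,-1],0,0.6],
    [[6,0,0],0,0.6],
    [[4,0,0],0,0.6],
    [[2,0,0],0,0.6],
  ],
)

```text
time: 21.63
ee_pos: [463.0, -242.6, 26.1]
tool_rot: [[0.012, 0.986, 0.164], [0.009, 0.164, -0.986], [-1.0, 0.013, -0.007]]
wrist_force: [0.7, 1.1, -0.4]
grip_width: 0.763
```

```bash
python3 - <<'E'
from meas import *
st()
a,d,m=shot('side','s6.png'); shot('wrist','w6.png')
a=cv2.imread('pics/s6.png')[100:240,240:380]; b=cv2.imread('pics/w6.png')
cv2.imwrite('pics/c6.png',np.hstack([cv2.resize(a,(384,384)),b[:,80:430]]))
E
```

```text
t 21.63 p [ 463.  -242.6   26.1] F [ 0.7  1.1 -0.4] g 0.763
```

View pics/c6.png

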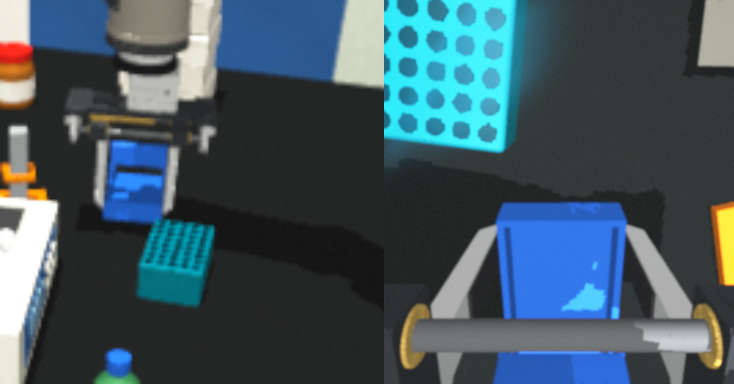

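Call:
play_rows(
  motion=[
    [[3,0,-1],0,0.6],
    [[4,0,-1],0,0.6],
    [[4,0,0],0,0.6],
    [[4,0,0],0,0.6],
    [[2,0,0],0,0.6],
    [[0,0,0],0,0.6],
    [[0,0,0],0,0.8],
    [[0,0,0],0,1],
    [[0,0,0],0,1],
    [[0,0,0],0,1],
  ],
)

```text
time: 22.57
ee_pos: [464.1, -241.7, 8.7]
tool_rot: [[0.014, 0.986, 0.164], [0.007, 0.164, -0.987], [-1.0, 0.015, -0.005]]
wrist_force: [-0.4, 0.2, -0.5]
grip_width: 0.974
```

Call:
play_rows(
  motion=[
    [[-5,0,0],0,1],
    [[-12,0,0],0,1],
    [[-20,0,0],0,1],
    [[-25,0,0],0,1],
    [[-25,0,0],0,1],
    [[-25,0,0],0,1],
    [[-25,0,0],0,1],
    [[-20,0,0],0,1],
    [[-10,0,0],0,1],
    [[0,0,0],0,1],
  ],
)

```text
time: 23.4
ee_pos: [460.8, -241.8, 191.8]
tool_rot: [[0.017, 0.986, 0.165], [0.007, 0.165, -0.986], [-1.0, 0.018, -0.004]]
wrist_force: [0.7, 1.0, 0.2]
grip_width: 1.0
```

```bash
python3 - <<'E'
from meas import *
im,d,m=shot('top','t3.png'); P=cloud(d,m); hsv=cv2.cvtColor(im,cv2.COLOR_RGB2HSV); H,S,V=[hsv[...,i] for i in range(3)]
v,u=np.mgrid[:384,:512]
b=(H>100)&(H<125)&(S>120)&(v>140)&(v<300)&(u>320)&(u<430)
for z in [(0,10),(12,35),(40,90)]:
  q=pts(b,P,*z); print('tray',z,len(q),len(q)>5 and rect(q), np.percentile(q[:,2],[5,50,95]) if len(q)>5 else '')
ta=(u>315)&(u<365)&(v>140)&(v<185)
q=pts(ta,P,100,125); print('post',len(q),rect(q))
q=pts(ta&(H<25)&(S>120),P,50,70); print('collar',rect(q))
w=(u>250)&(u<296)&(v>138)&(v<185); q=P[w]; k=(q[:,2]>48)&(q[:,2]<79); print('pellet tops z',np.percentile(q[k][:,2],[50,90,95,99]).round(1))
to(611.5,-235,130,23.2)
E
```

```text
tray (0, 10) 689 (array([ 457.2, -255.5]), array([135.1, 408.7]), 87.7) [0.69339528 4.27505762 8.26388726]
tray (12, 35) 153 (array([ 466.7, -261.1]), array([72.3, 77.2]), 8.49) [14.72089068 23.03277622 27.84476623]
tray (40, 90) 1 False 
post 92 (array([ 611.4, -234.9]), array([21.9, 22.2]), 19.57)
collar (array([ 610. , -231.4]), array([39.5, 33. ]), 23.52)
pellet tops z [54.6 78.1 78.4 78.9]
t 23.45 p [ 460.6 -241.7  190.9] F [-0.2 -0.9  1. ] g 0.999
yaw 9.5 tilt [ 0.017 -0.005] d now [ 63.4 148.9  18.6] turn -13.7 d after turn [ 60.9 141.3  53.3]
```

Call:
play_rows(
  motion=[
    [[0,0,0],-4,1],
    [[0,0,0],-6,1],
    [[0,6,2],-4,1],
    [[0,12,5],0,1],
    [[0,18,7],0,1],
    [[0,24,9],0,1],
    [[0,24,9],0,1],
    [[0,22,8],0,1],
    [[0,16,6],0,1],
    [[0,8,3],0,1],
  ],
  newtons=40,
)

```text
time: 24.28
ee_pos: [603.1, -233.0, 186.9]
tool_rot: [[0.009, 0.92, 0.391], [0.01, 0.391, -0.92], [-1.0, 0.012, -0.006]]
wrist_force: [-0.1, 0.7, 0.1]
grip_width: 1.001
```

```bash
python3 - <<'E'
from meas import *
to(611.5,-235,60,23.2)
E
```

```text
t 24.28 p [ 603.1 -233.   186.9] F [-0.1  0.7  0.1] g 1.001
yaw 23.0 tilt [ 0.012 -0.006] d now [127.    5.4   5.9] turn -0.2 d after turn [126.9   6.9   5.2]
```

Call:
play_rows(
  motion=[
    [[5,0,1],0,1],
    [[10,0,1],0,1],
    [[14,0,1],0,1],
    [[16,0,1],0,1],
    [[16,0,0],0,1],
    [[14,0,0],0,1],
    [[12,0,0],0,1],
    [[8,0,0],0,1],
    [[4,0,0],0,1],
    [[2,0,0],0,1],
  ],
)

```text
time: 25.12
ee_pos: [598.7, -236.3, 73.4]
tool_rot: [[0.001, 0.924, 0.382], [0.011, 0.382, -0.924], [-1.0, 0.006, -0.01]]
wrist_force: [0.8, 0.1, -0.2]
grip_width: 1.0
```

```bash
python3 - <<'E'
from meas import *
to(611.5,-235,61,23.2)
E
```

```text
t 25.12 p [ 598.7 -236.3   73.4] F [ 0.8  0.1 -0.2] g 1.0
yaw 22.5 tilt [ 0.006 -0.01 ] d now [12.5 12.3  3.8] turn -0.7 d after turn [12.4 12.3  3.8]
```

Call:
play_rows(
  motion=[
    [[1,4,1],-0.3,1],
    [[3,4,1],-0.3,1],
    [[3,3,1],0,1],
    [[3,1,0.5],0,1],
    [[1,0,0],0,0.8],
    [[0,0,0],0,0.4],
    [[0,0,0],0,0],
    [[0,0,0],0,0],
    [[0,0,0],0,0],
    [[0,0,0],0,0],
  ],
)

```text
time: 25.95
ee_pos: [614.0, -235.0, 63.6]
tool_rot: [[0.005, 0.92, 0.393], [0.01, 0.393, -0.92], [-1.0, 0.008, -0.007]]
wrist_force: [0.0, -0.2, 0.8]
grip_width: 0.612
```

Call:
play_rows(
  motion=[
    [[0,0,0],0,0],
    [[0,0,0],0,0],
    [[0,0,0],0,0],
    [[0,0,0],0,0],
    [[0,0,0],0,0],
    [[0,0,0],0,0],
    [[0,0,0],0,0],
    [[0,0,0],0,0],
    [[0,0,0],0,0],
    [[0,0,0],0,0],
  ],
)

```text
time: 26.78
ee_pos: [613.8, -235.3, 64.1]
tool_rot: [[0.005, 0.92, 0.392], [0.01, 0.392, -0.92], [-1.0, 0.008, -0.007]]
wrist_force: [0.3, 0.3, 0.6]
grip_width: 0.233
```

```bash
python3 - <<'E'
from meas import *
to(611.5,-235,61,23.2)
E
```

```text
t 26.78 p [ 613.8 -235.3   64.1] F [0.3 0.3 0.6] g 0.233
yaw 23.1 tilt [ 0.008 -0.007] d now [ 3.1 -2.  -1.2] turn -0.1 d after turn [ 3.1 -2.  -1.2]
```

Call:
play_rows(
  motion=[
    [[-4,0,0],0,0],
    [[-8,0,0],0,0],
    [[-12,0,0],0,0],
    [[-16,0,0],0,0],
    [[-18,0,0],2,0],
    [[-18,0,0],4,0],
    [[-16,0,0],4,0],
    [[-12,0,0],3,0],
    [[-6,0,0],1,0],
    [[-2,0,0],0,0],
  ],
)

```text
time: 27.62
ee_pos: [613.1, -235.9, 188.6]
tool_rot: [[0.007, 0.989, 0.149], [0.01, 0.149, -0.989], [-1.0, 0.008, -0.009]]
wrist_force: [0.0, 0.2, -1.6]
grip_width: 0.233
```

Call:
play_rows(
  motion=[
    [[0,0,-4],0,0],
    [[0,1,-10],0,0],
    [[0,2,-16],0,0],
    [[0,3,-20],0,0],
    [[0,3,-24],0,0],
    [[0,3,-24],0,0],
    [[0,3,-22],0,0],
    [[0,2,-18],0,0],
    [[0,1,-12],0,0],
    [[0,1,-6],0,0],
  ],
)

```text
time: 28.45
ee_pos: [602.3, -61.6, 184.8]
tool_rot: [[-0.002, 0.987, 0.162], [0.013, 0.162, -0.987], [-1.0, 0.0, -0.013]]
wrist_force: [1.1, -0.6, -1.5]
grip_width: 0.232
```

```bash
python3 - <<'E'
from meas import *
to(603.5,-49.8,155,8.9)
E
```

```text
t 28.45 p [602.3 -61.6 184.8] F [ 1.1 -0.6 -1.5] g 0.232
yaw 9.3 tilt [ 0.    -0.013] d now [ 29.9   3.1 -11.1] turn 0.4 d after turn [ 29.8   3.1 -11.5]
```

Call:
play_rows(
  motion=[
    [[2,0.5,-2],0.4,0],
    [[4,0.5,-1.5],0,0],
    [[6,0.5,-1],0,0],
    [[6,0.5,-1],0,0],
    [[5,0,0],0,0],
    [[3,0,0],0,0],
    [[2,0,0],0,0],
    [[0,0,0],0,0],
    [[0,0,0],0,0],
    [[0,0,0],0,0],
  ],
)

```text
time: 29.28
ee_pos: [602.2, -57.6, 151.5]
tool_rot: [[-0.005, 0.988, 0.151], [0.013, 0.151, -0.988], [-1.0, -0.003, -0.013]]
wrist_force: [0.5, 1.1, -1.2]
grip_width: 0.231
```

```bash
python3 - <<'E'
from meas import *
to(603.5,-49.8,120,8.9)
E
```

```text
t 29.28 p [602.2 -57.6 151.5] F [ 0.5  1.1 -1.2] g 0.231
yaw 8.7 tilt [-0.003 -0.013] d now [31.6  2.5 -7.1] turn -0.2 d after turn [31.5  2.4 -7.5]
```

Call:
play_rows(
  motion=[
    [[0,0.7,-2.5],0,0],
    [[2,0.7,-2.5],0,0],
    [[3,0.5,-1.5],0,0],
    [[3,0,-0.5],0,0],
    [[3,0,0],0,0],
    [[3,0,0],0,0],
    [[3,0,0],0,0],
    [[2,0,0],0,0],
    [[2,0,0],0,0],
    [[2,0,0],0,0],
  ],
)

```text
time: 30.12
ee_pos: [603.6, -49.1, 127.1]
tool_rot: [[-0.004, 0.988, 0.152], [0.012, 0.152, -0.988], [-1.0, -0.002, -0.013]]
wrist_force: [0.7, 0.7, -1.2]
grip_width: 0.229
```

```bash
python3 - <<'E'
from meas import *
to(603.5,-49.8,120,8.9)
E
```

```text
t 30.12 p [603.6 -49.1 127.1] F [ 0.7  0.7 -1.2] g 0.229
yaw 8.7 tilt [-0.002 -0.013] d now [ 7.1 -0.2  0.8] turn -0.2 d after turn [ 7.1 -0.2  0.7]
```

Call:
play_rows(
  motion=[
    [[2,0,0],0,0],
    [[2,0,0],0,0],
    [[2,0,0],0,0],
    [[2,0,0],0,0],
    [[2,0,0],0,0],
    [[2,0,0],0,0],
    [[2,0,0],0,0],
    [[2,0,0],0,0],
    [[2,0,0],0,0],
    [[2,0,0],0,0],
  ],
)

```text
time: 30.95
ee_pos: [614.2, -48.7, 118.4]
tool_rot: [[0.02, 0.988, 0.151], [0.011, 0.151, -0.988], [-1.0, 0.021, -0.008]]
wrist_force: [-4.0, 2.6, 21.1]
grip_width: 0.231
```

```bash
python3 - <<'E'
from meas import *
to(603.5,-49.8,120,8.9)
E
```

```text
t 30.95 p [614.2 -48.7 118.4] F [-4.   2.6 21.1] g 0.231
yaw 8.7 tilt [ 0.021 -0.008] d now [ -1.8 -10.7  -0.6] turn -0.2 d after turn [ -1.6 -10.7  -0.6]
```

Call:
play_rows(
  motion=[
    [[-4,-3,0],0,0],
    [[-4,-4,0],0,0],
    [[-1,-4,2],0,0],
    [[0,-4,3],0,0],
    [[2,-3,3],0,0],
    [[3,0,0],0,0],
    [[3,0,0],0,0],
    [[3,0,0],0,0],
    [[3,0,0],0,0],
    [[3,0,0],0,0],
  ],
)

```text
time: 31.78
ee_pos: [602.3, -61.0, 118.0]
tool_rot: [[0.033, 0.988, 0.15], [0.009, 0.15, -0.989], [-0.999, 0.034, -0.004]]
wrist_force: [-4.5, -0.2, 47.8]
grip_width: 0.234
```

```bash
python3 - <<'E'
from meas import *
to(603.5,-49.8,120,8.9)
E
```

```text
t 31.78 p [602.3 -61.  118. ] F [-4.5 -0.2 47.8] g 0.234
yaw 8.6 tilt [ 0.034 -0.004] d now [ -1.8   2.9 -11. ] turn -0.3 d after turn [ -2.    2.9 -10.9]
```

Call:
play_rows(
  motion=[
    [[-5,0,-2],0,0],
    [[-5,-1,-4],0,0],
    [[-1,-1,-5],0,0],
    [[0,-1,-5],0,0],
    [[1,-1,-3],0,0],
    [[3,0,0],0,0],
    [[3,0,0],0,0],
    [[3,0,0],0,0],
    [[3,0,0],0,0],
    [[2,0,0],0,0],
  ],
)

```text
time: 32.62
ee_pos: [599.7, -39.2, 116.5]
tool_rot: [[0.042, 0.988, 0.151], [0.01, 0.151, -0.989], [-0.999, 0.043, -0.003]]
wrist_force: [-4.3, 4.0, 33.8]
grip_width: 0.233
```

```bash
python3 - <<'E'
from meas import *
to(603.5,-49.8,120,8.9)
E
```

```text
t 32.62 p [599.7 -39.2 116.5] F [-4.3  4.  33.8] g 0.233
yaw 8.7 tilt [ 0.043 -0.003] d now [-3.4  2.3 11.1] turn -0.2 d after turn [-3.5  2.1 11.1]
```

Call:
play_rows(
  motion=[
    [[-4,0,2],0,0],
    [[-8,0,2],0,0],
    [[-12,0,2],0,0],
    [[-14,0,2],0,0],
    [[-14,0,2],0,0],
    [[-12,0,2],0,0],
    [[-8,0,4],0,0],
    [[-2,0,10],0,0],
    [[0,0,18],0,0],
    [[0,0,26],0,0],
  ],
)

```text
time: 33.45
ee_pos: [606.7, -109.2, 195.7]
tool_rot: [[0.04, 0.987, 0.157], [0.011, 0.156, -0.988], [-0.999, 0.041, -0.005]]
wrist_force: [1.1, 0.3, -1.7]
grip_width: 0.235
```

Call:
play_rows(
  motion=[
    [[0,0,26],0,0],
    [[0,0,26],0,0],
    [[0,0,26],0,0],
    [[0,0,22],0,0],
    [[0,0,16],0,0],
    [[0,0,10],0,0],
    [[0,0,4],0,0],
    [[0,0,0],0,0],
    [[0,0,0],0,0],
    [[0,0,0],0,0],
  ],
)

```text
time: 34.28
ee_pos: [623.3, -255.8, 191.0]
tool_rot: [[0.034, 0.988, 0.149], [0.01, 0.148, -0.989], [-0.999, 0.035, -0.005]]
wrist_force: [0.5, -0.0, -1.5]
grip_width: 0.231
```

```bash
python3 - <<'E'
from meas import *
to(615,-235,64,8.9)
im,d,m=shot('top','t4.png'); P=cloud(d,m)
roi=im[125:195,235:305]; cv2.imwrite('pics/c7.png',cv2.resize(roi[:,:,::-1],(560,560),interpolation=cv2.INTER_CUBIC))
v,u=np.mgrid[:384,:512]; q=P[(u>235)&(u<305)&(v>125)&(v<195)]
c=q[:,:2]-[603.5,-49.8]; e=np.array([.988,.155]); f=np.array([-.155,.988])
k=(abs(c@e)<47)&(abs(c@f)<47); print(np.percentile(q[k][:,2],[10,50,90,95,99,100]).round(1))
E
```

```text
t 34.28 p [ 623.3 -255.8  191. ] F [ 0.5 -0.  -1.5] g 0.231
yaw 8.5 tilt [ 0.035 -0.005] d now [126.9  -9.6 -21.2] turn -0.4 d after turn [127.   -5.  -21.9]
[28.8 39.9 53.6 54.7 57.1 58.7]
```

View pics/c7.png

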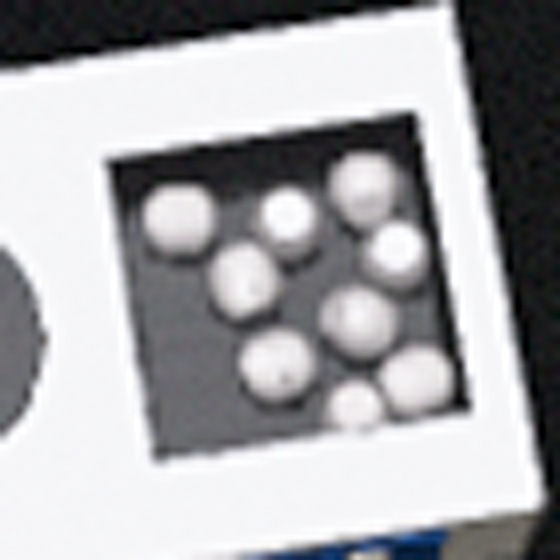

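Call:
play_rows(
  motion=[
    [[5,0,0],0,0],
    [[10,0,0],0,0],
    [[14,0,0],0,0],
    [[16,0,0],0,0],
    [[16,0,0],0,0],
    [[14,0,0],0,0],
    [[12,0,0],0,0],
    [[8,0,0],0,0],
    [[4,0,0],0,0],
    [[2,0,0],0,0],
  ],
)

```text
time: 35.17
ee_pos: [628.1, -247.1, 82.2]
tool_rot: [[0.035, 0.987, 0.158], [0.012, 0.157, -0.987], [-0.999, 0.037, -0.006]]
wrist_force: [-0.9, -0.1, -1.7]
grip_width: 0.232
```

```bash
python3 - <<'E'
from meas import *
st()
E
```

```text
t 35.17 p [ 628.1 -247.1   82.2] F [-0.9 -0.1 -1.7] g 0.232
```

Call:
play_rows(
  motion=[
    [[2,0,0],0,0],
    [[3,0,0],0,0],
    [[3,0,0],0,0],
    [[3,0,0],0,0],
    [[2,0,0],0,0],
    [[1,0,0],0,0],
    [[1,0,0],0,0],
    [[1,0,0],0,0],
    [[0.5,0,0],0,0],
    [[0,0,0],0,0],
  ],
)

```text
time: 36.0
ee_pos: [630.2, -247.5, 66.4]
tool_rot: [[0.039, 0.987, 0.157], [0.01, 0.157, -0.988], [-0.999, 0.04, -0.004]]
wrist_force: [-0.3, -0.2, -0.8]
grip_width: 0.234
```

```bash
python3 - <<'E'
from meas import *
st()
E
```

```text
t 36.0 p [ 630.2 -247.5   66.4] F [-0.3 -0.2 -0.8] g 0.234
```

Call:
play_rows(
  motion=[
    [[1,0,0],0,0],
    [[1,0,0],0,0],
    [[0,0,0],0,0],
    [[0,0,0],0,0.3],
    [[0,0,0],0,0.4],
    [[0,0,0],0,0.6],
    [[0,0,0],0,0.8],
    [[0,0,0],0,1],
    [[0,0,0],0,1],
    [[-3,0,0],0,1],
  ],
)

```text
time: 36.83
ee_pos: [630.5, -247.6, 67.7]
tool_rot: [[0.039, 0.987, 0.157], [0.01, 0.157, -0.988], [-0.999, 0.041, -0.004]]
wrist_force: [-0.0, 0.1, 0.2]
grip_width: 0.689
```

Call:
play_rows(
  motion=[
    [[-6,0,0],0,1],
    [[-14,0,0],0,1],
    [[-22,0,0],0,1],
    [[-26,0,0],0,1],
    [[-26,0,0],0,1],
    [[-20,0,-6],0,1],
    [[-10,0,-16],0,1],
    [[0,0,-26],0,1],
    [[0,0,-34],0,1],
    [[0,0,-38],0,1],
  ],
)

```text
time: 37.67
ee_pos: [605.6, -133.1, 207.0]
tool_rot: [[0.045, 0.988, 0.146], [0.006, 0.146, -0.989], [-0.999, 0.045, 0.0]]
wrist_force: [0.2, 0.5, -0.2]
grip_width: 1.0
```

```bash
python3 - <<'E'
from meas import *
im,d,m=shot('top','t5.png'); P=cloud(d,m); hsv=cv2.cvtColor(im,cv2.COLOR_RGB2HSV); H,S,V=[hsv[...,i] for i in range(3)]
v,u=np.mgrid[:384,:512]
b=(H>100)&(H<125)&(S>120)&(v>140)&(v<300)&(u>320)&(u<450)
for z in [(12,35),(40,90)]:
  q=pts(b,P,*z); print('tray',z,len(q),len(q)>5 and rect(q), np.percentile(q[:,2],[5,50,95]) if len(q)>5 else '')
ta=(u>315)&(u<375)&(v>130)&(v<190)
q=pts(ta,P,100,125); print('post',len(q),len(q)>4 and (rect(q),q[:,2].max()))
q=pts(ta&(H<25)&(S>120),P,50,70); print('collar',len(q)>4 and rect(q))
q=pts(ta&(H<25)&(S>120),P,2,20); print('foot',len(q)>4 and rect(q),np.percentile(q[:,2],[5,50,95]))
n,l,s,c=cv2.connectedComponentsWithStats(((u>80)&(u<175)&(v>155)&(v<245)&(H<15)&(S>90)).astype(np.uint8))
for i in range(1,n):
  if s[i,4]>100:
    q=pts(l==i,P,55,70); print('cup', cv2.minEnclosingCircle(q[:,:2].astype(np.float32)))
to(570,249,110,9)
E
```

```text
tray (12, 35) 0 False 
tray (40, 90) 0 False 
post 0 False
collar FalseTraceback (most recent call last):
  File "<stdin>", line 10, in <module>
    return _quantile_unchecked(
        a, q, axis, out, overwrite_input, method, keepdims, weights)
    return _ureduce(a,
                    func=_quantile_ureduce_func,
    ...<5 lines>...
                    overwrite_input=overwrite_input,
                    method=method)
    r = func(a, **kwargs)
    result = _quantile(arr,
                       quantiles=q,
    ...<2 lines>...
                       out=out,
                       weights=wgt)
    slices_having_nans = np.isnan(arr[-1, ...])
                                  ~~~^^^^^^^^^
IndexError: index -1 is out of bounds for axis 0 with size 0
```

Call:
play_rows(
  motion=[
    [[0,3,-38],0,1],
    [[0,3,-38],0,1],
    [[0,3,-38],0,1],
    [[0,3,-38],0,1],
    [[0,2,-38],0,1],
    [[0,2,-38],0,1],
    [[0,2,-36],0,1],
    [[0,0,-30],0,1],
    [[0,0,-22],0,1],
    [[0,0,-14],0,1],
  ],
  newtons=20,
)

```text
time: 38.55
ee_pos: [561.7, 221.1, 214.0]
tool_rot: [[0.049, 0.986, 0.161], [0.009, 0.161, -0.987], [-0.999, 0.05, -0.001]]
wrist_force: [-0.4, -0.8, -1.0]
grip_width: 0.999
```

```bash
cat > chk.py <<'E'
from meas import *
im,d,m=shot('top','t6.png'); P=cloud(d,m); hsv=cv2.cvtColor(im,cv2.COLOR_RGB2HSV); H,S,V=[hsv[...,i] for i in range(3)]
v,u=np.mgrid[:384,:512]
def rep(n,q):
    print(n,len(q),(rect(q),np.percentile(q[:,2],[5,50,95]).round(1)) if len(q)>5 else '')
b=(H>100)&(H<125)&(S>120)&(v>140)&(v<300)&(u>320)&(u<450)
for z in [(12,35),(40,90)]: rep(('tray',z),pts(b,P,*z))
ta=(u>315)&(u<385)&(v>130)&(v<195)
rep('post',pts(ta,P,100,125)); rep('foot',pts(ta&(H<25)&(S>120),P,2,20))
n,l,s,c=cv2.connectedComponentsWithStats(((u>80)&(u<175)&(v>155)&(v<245)&(H<15)&(S>90)).astype(np.uint8))
for i in range(1,n):
  if s[i,4]>100:
    q=pts(l==i,P,55,70); print('cup', len(q)>4 and cv2.minEnclosingCircle(q[:,:2].astype(np.float32)))
E
python3 - <<'E'
import chk
from h import *
to(570,249.2,100,8.6)
E
```

```text
('tray', (12, 35)) 284 ((array([ 473.4, -301.9]), array([ 72.8, 160.8]), 9.36), array([14.8, 24.2, 28.3]))
('tray', (40, 90)) 237 ((array([ 421.6, -255.9]), array([ 62.1, 190.9]), 48.53), array([50.1, 73.3, 77.8]))
post 80 ((array([ 660.9, -263.7]), array([19.3, 22.5]), 4.11), array([103.1, 114.5, 119. ]))
foot 521 ((array([ 662.6, -249.1]), array([ 81.9, 115.8]), 9.91), array([ 4.9, 10.7, 14.3]))
cup ((458.27239990234375, 388.11370849609375), 30.292007446289062)
t 38.6 p [560.9 224.  214.2] F [-2.4  3.1  0.4] g 1.001
yaw 9.4 tilt [ 0.05  -0.003] d now [114.8   7.4 -23. ] turn 0.8 d after turn [114.2  12.8 -23.5]
```

Call:
play_rows(
  motion=[
    [[4,1,-5],0.4,1],
    [[8,1,-4],0.4,1],
    [[12,1,-4],0,1],
    [[14,1,-3],0,1],
    [[16,1,-2],0,1],
    [[16,1,0],0,1],
    [[14,1,0],0,1],
    [[10,0,0],0,1],
    [[6,0,0],0,1],
    [[2,0,0],0,1],
  ],
)

```text
time: 39.43
ee_pos: [567.8, 244.3, 102.4]
tool_rot: [[0.047, 0.988, 0.148], [0.009, 0.147, -0.989], [-0.999, 0.048, -0.002]]
wrist_force: [0.5, -0.2, 0.5]
grip_width: 1.001
```

```bash
python3 - <<'E'
from h import *
to(570,249.2,41,8.6)
E
```

```text
t 39.43 p [567.8 244.3 102.4] F [ 0.5 -0.2  0.5] g 1.001
yaw 8.5 tilt [ 0.048 -0.002] d now [61.5  0.  -4.4] turn -0.1 d after turn [61.4  2.9 -4.5]
```

Call:
play_rows(
  motion=[
    [[4,0,-1.5],0,1],
    [[8,0,-1.5],0,1],
    [[10,0,-1],0,1],
    [[12,0,0],0,1],
    [[10,0,0],0,1],
    [[7,0,0],0,1],
    [[3,0,0],0,1],
    [[1,0,0],0,1],
    [[0,0,0],0,1],
    [[0,0,0],0,1],
  ],
)

```text
time: 40.27
ee_pos: [570.4, 249.1, 41.8]
tool_rot: [[0.047, 0.988, 0.147], [0.009, 0.147, -0.989], [-0.999, 0.048, -0.002]]
wrist_force: [0.5, 0.2, -0.0]
grip_width: 1.002
```

```bash
python3 - <<'E'
from h import *
to(570,249.2,41,8.6)
E
```

```text
t 40.27 p [570.4 249.1  41.8] F [ 0.5  0.2 -0. ] g 1.002
yaw 8.4 tilt [ 0.048 -0.002] d now [ 0.8 -0.4 -0.2] turn -0.2 d after turn [ 0.8 -0.3 -0.2]
```

Call:
play_rows(
  motion=[
    [[0,0,0],0,0.5],
    [[0,0,0],0,0.5],
    [[0,0,0],0,0.5],
    [[0,0,0],0,0.5],
    [[0,0,0],0,0.5],
    [[0,0,0],0,0.5],
    [[0,0,0],0,0.5],
    [[-3,0,0],0,0.5],
    [[-6,0,0],0,0.5],
    [[-10,0,0],0,0.5],
  ],
)

```text
time: 41.1
ee_pos: [569.1, 248.6, 62.0]
tool_rot: [[0.047, 0.988, 0.147], [0.008, 0.146, -0.989], [-0.999, 0.048, -0.001]]
wrist_force: [-0.0, -0.2, -1.7]
grip_width: 0.638
```

```bash
python3 - <<'E'
from h import *
to(584.4,70.5,150,8.6)
E
```

```text
t 41.1 p [569.1 248.6  62. ] F [-0.  -0.2 -1.7] g 0.638
yaw 8.4 tilt [ 0.048 -0.001] d now [-88.7  -6.8 178.3] turn -0.2 d after turn [-88.  -11.5 178.4]
```

Call:
play_rows(
  motion=[
    [[-14,0,0],0,0.5],
    [[-18,0,0],0,0.5],
    [[-20,0,2],0,0.5],
    [[-18,0,6],0,0.5],
    [[-14,-1,12],0,0.5],
    [[-6,-1,20],0,0.5],
    [[0,-1,26],0,0.5],
    [[0,-1,28],0,0.5],
    [[0,-1,26],0,0.5],
    [[0,-1,22],0,0.5],
  ],
)

```text
time: 41.93
ee_pos: [579.8, 109.5, 168.1]
tool_rot: [[0.055, 0.986, 0.158], [0.015, 0.157, -0.987], [-0.998, 0.057, -0.006]]
wrist_force: [-0.1, 0.0, -0.9]
grip_width: 0.638
```

```bash
python3 - <<'E'
from h import *
to(584.4,70.5,132,8.6)
E
```

```text
t 41.93 p [579.8 109.5 168.1] F [-0.1  0.  -0.9] g 0.638
yaw 9.1 tilt [ 0.057 -0.006] d now [35.7 -3.7 39.4] turn 0.5 d after turn [36.1 -1.3 39.2]
```

Call:
play_rows(
  motion=[
    [[0,0,12],0.2,0.5],
    [[0,0,8],0.2,0.5],
    [[2,0,5],0,0.5],
    [[4,0,3],0,0.5],
    [[6,0,0],0,0.5],
    [[6,0,0],0,0.5],
    [[6,0,0],0,0.5],
    [[4,0,0],0,0.5],
    [[1,0,0],0,0.5],
    [[0,0,0],0,0.5],
  ],
)

```text
time: 42.77
ee_pos: [585.8, 82.0, 137.6]
tool_rot: [[0.056, 0.987, 0.152], [0.016, 0.151, -0.988], [-0.998, 0.057, -0.007]]
wrist_force: [1.0, 0.4, -0.9]
grip_width: 0.634
```

```bash
python3 - <<'E'
from h import *
to(584.4,70.5,126,8.6)
E
```

```text
t 42.77 p [585.8  82.  137.6] F [ 1.   0.4 -0.9] g 0.634
yaw 8.7 tilt [ 0.057 -0.007] d now [11.3 -3.8 11.2] turn 0.1 d after turn [11.6 -3.1 11.1]
```

Call:
play_rows(
  motion=[
    [[0,-1,4],0,0.5],
    [[0,-1.5,4],0,0.5],
    [[1,-1,2.5],0,0.5],
    [[2,0,0.5],0,0.5],
    [[2,0,0],0,0.5],
    [[2,0,0],0,0.5],
    [[1.5,0,0],0,0.5],
    [[1,0,0],0,0.5],
    [[0,0,0],0,0.5],
    [[0,0,0],0,0.5],
  ],
)

```text
time: 43.6
ee_pos: [584.8, 69.9, 127.7]
tool_rot: [[0.057, 0.987, 0.152], [0.016, 0.151, -0.988], [-0.998, 0.059, -0.007]]
wrist_force: [-0.7, -0.1, -0.0]
grip_width: 0.635
```

```bash
python3 - <<'E'
from h import *
to(584,70.5,126,8.6)
E
```

```text
t 43.6 p [584.8  69.9 127.7] F [-0.7 -0.1 -0. ] g 0.635
yaw 8.7 tilt [ 0.059 -0.007] d now [ 1.6 -0.8 -0.7] turn 0.1 d after turn [ 1.7 -0.7 -0.7]
```

Call:
play_rows(
  motion=[
    [[1,-0.5,0],0,0.5],
    [[0,0,0],0,0.66],
    [[0,0,0],0,0.7],
    [[0,0,0],0,0.8],
    [[0,0,0],0,1],
    [[0,0,0],0,1],
    [[-4,0,0],0,1],
    [[-10,0,0],0,1],
    [[-18,0,0],0,1],
    [[-22,0,0],0,1],
  ],
)

```text
time: 44.43
ee_pos: [579.7, 69.1, 180.5]
tool_rot: [[0.052, 0.987, 0.153], [0.016, 0.152, -0.988], [-0.999, 0.054, -0.008]]
wrist_force: [-0.4, 0.3, -1.0]
grip_width: 0.999
```

Call:
play_rows(
  motion=[
    [[-22,0,0],0,1],
    [[-16,0,-6],0,1],
    [[-8,0,-16],0,1],
    [[0,0,-26],0,1],
    [[0,0,-34],0,1],
    [[0,0,-38],0,1],
    [[0,0,-38],0,1],
    [[0,0,-30],0,1],
    [[0,0,-20],0,1],
    [[0,0,-10],0,1],
  ],
)

```text
time: 45.27
ee_pos: [545.5, 289.3, 246.3]
tool_rot: [[0.066, 0.987, 0.144], [0.017, 0.143, -0.99], [-0.998, 0.068, -0.008]]
wrist_force: [0.0, -0.2, 0.4]
grip_width: 0.999
```

```bash
cat > cups.py <<'E'
from meas import *
def cups(cam,z0=55,z1=205,name=None):
    im,d,m=shot(cam,name); P=cloud(d,m); hsv=cv2.cvtColor(im,cv2.COLOR_RGB2HSV)
    k=((hsv[...,0]<15)&(hsv[...,1]>90)&(hsv[...,2]>50)&(P[...,0]<650)&(P[...,1]>30)&(P[...,2]>30)&(P[...,2]<z1)).astype(np.uint8)
    n,l,s,c=cv2.connectedComponentsWithStats(k)
    for i in range(1,n):
        if s[i,4]<80: continue
        q=P[l==i]; top=np.percentile(q[:,2],97); q=q[q[:,2]>top-6]
        (x,y),r=cv2.minEnclosingCircle(q[:,:2].astype(np.float32)); print(cam,'cup',round(x,1),round(y,1),'r',round(r,1),'top',round(top,1),s[i].tolist())
E
python3 - <<'E'
from cups import *
st(); cups('wrist',name='w7.png'); cups('side'); cups('top')
to(560,366,110,8.6)
E
```

```text
t 45.27 p [545.5 289.3 246.3] F [ 0.  -0.2  0.4] g 0.999
wrist cup 460.2 388.4 r 30.6 top 62.5 [150, 43, 59, 61, 1519]
wrist cup 561.2 368.9 r 30.5 top 62.3 [243, 78, 54, 55, 1140]
wrist cup 444.8 266.4 r 30.9 top 62.6 [131, 156, 54, 52, 1277]
wrist cup 584.7 78.5 r 29.4 top 146.0 [232, 352, 53, 32, 1170]
side cup 581.8 70.3 r 31.3 top 147.1 [209, 177, 22, 29, 332]
side cup 440.7 263.4 r 32.8 top 63.9 [232, 257, 28, 30, 566]
side cup 558.1 366.1 r 31.6 top 63.7 [161, 276, 30, 32, 663]
side cup 457.8 386.9 r 31.7 top 63.7 [202, 295, 32, 34, 711]
top cup 584.2 69.1 r 30.8 top 147.1 [210, 149, 26, 26, 504]
t 45.42 p [546.5 286.4 245.7] F [ 1.5 -0.7 -0.2] g 1.001
yaw 8.1 tilt [ 0.067 -0.007] d now [137.5  15.5 -76. ] turn -0.5 d after turn [135.7  25.3 -76.7]
```

Call:
play_rows(
  motion=[
    [[4,1,-4],0,1],
    [[8,2,-8],0,1],
    [[12,2,-10],0,1],
    [[15,2,-11],0,1],
    [[18,2,-11],0,1],
    [[18,2,-10],0,1],
    [[18,2,-8],0,1],
    [[14,1,-5],0,1],
    [[9,0,-2],0,1],
    [[4,0,0],0,1],
  ],
)

```text
time: 46.25
ee_pos: [563.2, 355.8, 115.1]
tool_rot: [[0.065, 0.989, 0.13], [0.012, 0.129, -0.992], [-0.998, 0.066, -0.003]]
wrist_force: [-0.4, 1.0, -0.5]
grip_width: 0.996
```

```bash
python3 - <<'E'
from h import *
to(559.5,366.5,42,8.6)
E
```

```text
t 46.25 p [563.2 355.8 115.1] F [-0.4  1.  -0.5] g 0.996
yaw 7.5 tilt [ 0.066 -0.003] d now [ 72.8  -7.1 -10.9] turn -1.1 d after turn [ 73.1  -2.1 -11.1]
```

Call:
play_rows(
  motion=[
    [[4,-2,-3],-0.4,1],
    [[6,-2,-3],-0.4,1],
    [[8,-2,-3],0,1],
    [[10,-1,-1.5],0,1],
    [[12,0,0],0,1],
    [[12,0,0],0,1],
    [[9,0,0],0,1],
    [[4,0,0],0,1],
    [[2,0,0],0,1],
    [[0,0,0],0,1],
  ],
)

```text
time: 47.08
ee_pos: [559.7, 365.1, 40.9]
tool_rot: [[0.066, 0.988, 0.143], [0.011, 0.143, -0.99], [-0.998, 0.067, -0.001]]
wrist_force: [0.4, -0.4, 1.2]
grip_width: 1.0
```

```bash
python3 - <<'E'
from h import *
to(559.5,366.5,42,8.6)
E
```

```text
t 47.08 p [559.7 365.1  40.9] F [ 0.4 -0.4  1.2] g 1.0
yaw 8.2 tilt [ 0.067 -0.001] d now [-1.   0.1 -1.4] turn -0.4 d after turn [-1.1  0.  -1.4]
```

Call:
play_rows(
  motion=[
    [[-1.5,0,-1],0,0.5],
    [[0,0,0],0,0.5],
    [[0,0,0],0,0.5],
    [[0,0,0],0,0.5],
    [[0,0,0],0,0.5],
    [[0,0,0],0,0.5],
    [[0,0,0],0,0.5],
    [[-3,0,0],0,0.5],
    [[-6,0,0],0,0.5],
    [[-10,0,0],0,0.5],
  ],
)

```text
time: 47.92
ee_pos: [558.1, 365.6, 62.8]
tool_rot: [[0.066, 0.988, 0.143], [0.01, 0.142, -0.99], [-0.998, 0.067, -0.001]]
wrist_force: [0.1, 0.7, -1.2]
grip_width: 0.641
```

Call:
play_rows(
  motion=[
    [[-14,0,0],0,0.5],
    [[-16,0,0],0,0.5],
    [[-18,0,0],0,0.5],
    [[-18,0,0],0,0.5],
    [[-18,0,0],0,0.5],
    [[-18,0,0],0,0.5],
    [[-16,0,4],0,0.5],
    [[-12,0,8],0,0.5],
    [[-6,0,13],0,0.5],
    [[0,0,18],0,0.5],
  ],
)

```text
time: 48.75
ee_pos: [552.7, 325.2, 220.4]
tool_rot: [[0.072, 0.986, 0.15], [0.018, 0.149, -0.989], [-0.997, 0.074, -0.007]]
wrist_force: [-0.2, 0.3, -2.3]
grip_width: 0.643
```

```bash
python3 - <<'E'
from h import *
to(583.5,69.5,195,8.6)
E
```

```text
t 48.75 p [552.7 325.2 220.4] F [-0.2  0.3 -2.3] g 0.643
yaw 8.6 tilt [ 0.074 -0.007] d now [ 23.   -9.5 257.6] turn -0.0 d after turn [ 25.4  -7.7 257.4]
```

Call:
play_rows(
  motion=[
    [[0,-1,22],0,0.5],
    [[0,-1,26],0,0.5],
    [[0,-1,28],0,0.5],
    [[0,-1,28],0,0.5],
    [[0,-1,28],0,0.5],
    [[0,-1,26],0,0.5],
    [[0,-1,22],0,0.5],
    [[0,0,18],0,0.5],
    [[0,0,12],0,0.5],
    [[0,0,7],0,0.5],
  ],
)

```text
time: 49.58
ee_pos: [577.3, 93.4, 229.4]
tool_rot: [[0.081, 0.986, 0.148], [0.018, 0.147, -0.989], [-0.997, 0.083, -0.006]]
wrist_force: [0.5, 0.4, -0.4]
grip_width: 0.643
```

```bash
python3 - <<'E'
from h import *
to(583.5,69.5,195,8.6)
E
```

```text
t 49.58 p [577.3  93.4 229.4] F [ 0.5  0.4 -0.4] g 0.643
yaw 8.5 tilt [ 0.083 -0.006] d now [34.4 -0.2 24.8] turn -0.1 d after turn [34.4  2.6 24.6]
```

Call:
play_rows(
  motion=[
    [[0,0,6],0,0.5],
    [[0,0,6],0,0.5],
    [[2,0,5],0,0.5],
    [[4,0,3],0,0.5],
    [[6,0,1],0,0.5],
    [[6,0,0],0,0.5],
    [[6,0,0],0,0.5],
    [[3,0,0],0,0.5],
    [[1,0,0],0,0.5],
    [[0,0,0],0,0.5],
  ],
)

```text
time: 50.42
ee_pos: [582.0, 73.4, 199.0]
tool_rot: [[0.08, 0.985, 0.151], [0.019, 0.15, -0.989], [-0.997, 0.082, -0.007]]
wrist_force: [0.4, 0.3, -0.7]
grip_width: 0.644
```

```bash
python3 - <<'E'
from cups import *
to(583,69.5,165,8.6)
shot('side','s8.png'); a=cv2.imread('pics/s8.png')[90:250,150:290]; cv2.imwrite('pics/c8.png',cv2.resize(a,(525,600)))
E
```

```text
t 50.42 p [582.   73.4 199. ] F [ 0.4  0.3 -0.7] g 0.644
yaw 8.6 tilt [ 0.082 -0.007] d now [33.9 -2.4  4.2] turn 0.0 d after turn [34.   0.4  4. ]
```

View pics/c8.png

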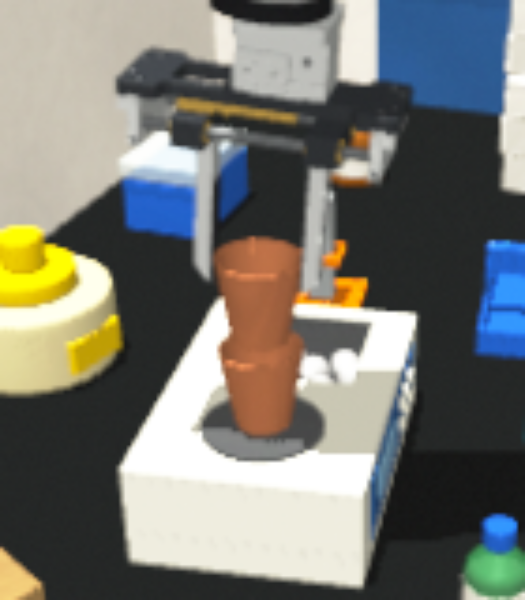

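Call:
play_rows(
  motion=[
    [[2,-1,1.5],0,0.5],
    [[4,-1,1],0,0.5],
    [[5,-0.5,1],0,0.5],
    [[6,0,0],0,0.5],
    [[6,0,0],0,0.5],
    [[5,0,0],0,0.5],
    [[4,0,0],0,0.5],
    [[3,0,0],0,0.5],
    [[2,0,0],0,0.5],
    [[1,0,0],0,0.5],
  ],
)

```text
time: 51.3
ee_pos: [583.5, 70.2, 157.2]
tool_rot: [[0.081, 0.985, 0.151], [0.02, 0.15, -0.989], [-0.997, 0.083, -0.007]]
wrist_force: [-1.2, -0.2, -2.1]
grip_width: 0.643
```

```bash
python3 - <<'E'
from h import *
to(583,69.5,154,8.6)
E
```

```text
t 51.3 p [583.5  70.2 157.2] F [-1.2 -0.2 -2.1] g 0.643
yaw 8.7 tilt [ 0.083 -0.007] d now [ 3.2 -0.8  0.6] turn 0.1 d after turn [ 3.2 -0.6  0.6]
```

Call:
play_rows(
  motion=[
    [[1,0,0],0,0.5],
    [[1,0,0],0,0.5],
    [[1,0,0],0,0.5],
    [[0,0,0],0,0.67],
    [[0,0,0],0,0.75],
    [[0,0,0],0,1],
    [[0,0,0],0,1],
    [[-3,0,0],0,1],
    [[-6,0,0],0,1],
    [[-10,0,0],0,1],
  ],
)

```text
time: 52.13
ee_pos: [582.5, 70.1, 174.4]
tool_rot: [[0.081, 0.985, 0.151], [0.02, 0.15, -0.988], [-0.997, 0.083, -0.007]]
wrist_force: [-0.1, 0.2, 0.2]
grip_width: 0.999
```

Call:
play_rows(
  motion=[
    [[-12,0,0],0,1],
    [[-12,0,0],0,1],
    [[-10,0,0],0,1],
    [[-6,-3,-6],0,1],
    [[-2,-7,-13],0,1],
    [[0,-10,-19],0,1],
    [[0,-13,-25],0,1],
    [[0,-13,-25],0,1],
    [[0,-13,-25],0,1],
    [[0,-13,-25],0,1],
  ],
)

```text
time: 52.97
ee_pos: [483.3, 199.1, 220.2]
tool_rot: [[0.088, 0.986, 0.144], [0.019, 0.142, -0.99], [-0.996, 0.09, -0.006]]
wrist_force: [-0.4, 0.1, -0.0]
grip_width: 0.997
```

Call:
play_rows(
  motion=[
    [[0,-12,-22],0,1],
    [[0,-10,-18],0,1],
    [[0,-6,-12],0,1],
    [[0,-3,-6],0,1],
    [[0,0,0],0,1],
    [[0,0,0],0,1],
    [[0,0,0],0,1],
    [[0,0,0],0,1],
    [[0,0,0],0,1],
    [[0,0,0],0,1],
  ],
)

```text
time: 53.8
ee_pos: [433.6, 260.4, 217.9]
tool_rot: [[0.089, 0.984, 0.153], [0.019, 0.152, -0.988], [-0.996, 0.091, -0.005]]
wrist_force: [-0.6, -0.4, -1.2]
grip_width: 1.001
```

```bash
python3 - <<'E'
from cups import *
to(443,263.7,110,8.6); cups('top'); cups('side')
E
```

```text
t 53.8 p [433.6 260.4 217.9] F [-0.6 -0.4 -1.2] g 1.001
yaw 8.8 tilt [ 0.091 -0.005] d now [108.3   0.   -1.3] turn 0.2 d after turn [107.9   9.8  -1.9]
top cup 584.2 70.2 r 30.8 top 174.6 [209, 145, 26, 30, 594]
top cup 444.2 263.1 r 30.8 top 64.3 [136, 212, 25, 24, 254]
side cup 582.1 70.8 r 31.4 top 174.1 [208, 168, 16, 38, 453]
side cup 442.4 264.5 r 31.3 top 63.6 [232, 257, 28, 29, 563]
side cup 457.2 386.1 r 31.9 top 63.9 [202, 295, 32, 34, 714]
```

Call:
play_rows(
  motion=[
    [[4,0,0],0,1],
    [[8,0,0],0,1],
    [[12,0,0],0,1],
    [[16,0,0],0,1],
    [[18,0,0],0,1],
    [[18,0,0],0,1],
    [[14,0,0],0,1],
    [[8,0,0],0,1],
    [[4,0,0],0,1],
    [[0,0,0],0,1],
  ],
)

```text
time: 54.73
ee_pos: [441.9, 261.4, 104.7]
tool_rot: [[0.085, 0.985, 0.153], [0.018, 0.152, -0.988], [-0.996, 0.087, -0.005]]
wrist_force: [-1.0, -0.2, 0.2]
grip_width: 0.999
```

```bash
python3 - <<'E'
from cups import *
to(443,263.7,43.5,8.6)
E
```

```text
t 54.73 p [441.9 261.4 104.7] F [-1.  -0.2  0.2] g 0.999
yaw 8.7 tilt [ 0.087 -0.005] d now [61.1 -3.9 -1.8] turn 0.1 d after turn [61.2  1.4 -2.1]
```

Call:
play_rows(
  motion=[
    [[4,-0.5,-1],0,1],
    [[8,-0.5,-1],0,1],
    [[11,0,0],0,1],
    [[12,0,0],0,1],
    [[10,0,0],0,1],
    [[6,0,0],0,1],
    [[3,0,0],0,1],
    [[1,0,0],0,1],
    [[0,0,0],0,1],
    [[0,0,0],0,1],
  ],
)

```text
time: 55.57
ee_pos: [446.3, 265.4, 44.9]
tool_rot: [[0.087, 0.984, 0.153], [0.019, 0.152, -0.988], [-0.996, 0.089, -0.006]]
wrist_force: [0.3, 0.7, 0.6]
grip_width: 0.999
```

```bash
python3 - <<'E'
from cups import *
to(445.5,263.7,43.5,8.6)
E
```

```text
t 55.57 p [446.3 265.4  44.9] F [0.3 0.7 0.6] g 0.999
yaw 8.8 tilt [ 0.089 -0.006] d now [ 1.3 -1.1  1.6] turn 0.2 d after turn [ 1.4 -1.   1.6]
```

Call:
play_rows(
  motion=[
    [[1,-0.5,1],0,0.5],
    [[0,0,0.5],0,0.5],
    [[0,0,0],0,0.5],
    [[0,0,0],0,0.5],
    [[0,0,0],0,0.5],
    [[0,0,0],0,0.5],
    [[0,0,0],0,0.5],
    [[-3,0,0],0,0.5],
    [[-6,0,0],0,0.5],
    [[-10,0,0],0,0.5],
  ],
)

```text
time: 56.4
ee_pos: [444.1, 262.9, 63.8]
tool_rot: [[0.086, 0.984, 0.153], [0.019, 0.152, -0.988], [-0.996, 0.088, -0.006]]
wrist_force: [-1.0, -0.2, 0.1]
grip_width: 0.628
```

Call:
play_rows(
  motion=[
    [[-14,0,0],0,0.5],
    [[-16,0,0],0,0.5],
    [[-18,0,0],0,0.5],
    [[-18,0,0],0,0.5],
    [[-18,0,0],0,0.5],
    [[-18,0,0],0,0.5],
    [[-18,0,0],0,0.5],
    [[-16,2,4],0,0.5],
    [[-10,4,8],0,0.5],
    [[-4,7,14],0,0.5],
  ],
)

```text
time: 57.23
ee_pos: [443.2, 239.3, 231.3]
tool_rot: [[0.089, 0.983, 0.161], [0.023, 0.16, -0.987], [-0.996, 0.091, -0.009]]
wrist_force: [-0.3, 0.6, -1.1]
grip_width: 0.627
```

```bash
python3 - <<'E'
from h import *
to(584,70,225,8.6)
E
```

```text
t 57.23 p [443.2 239.3 231.3] F [-0.3  0.6 -1.1] g 0.627
yaw 9.2 tilt [ 0.091 -0.009] d now [ 14.8 110.8 189.8] turn 0.6 d after turn [  6.3 113.9 188.4]
```

Call:
play_rows(
  motion=[
    [[-1,8,14],0.2,0.5],
    [[-1,12,20],0.2,0.5],
    [[-1,14,24],0,0.5],
    [[-1,14,24],0,0.5],
    [[0,14,24],0,0.5],
    [[0,12,21],0,0.5],
    [[0,10,18],0,0.5],
    [[0,8,13],0,0.5],
    [[0,5,8],0,0.5],
    [[0,3,5],0,0.5],
  ],
)

```text
time: 58.07
ee_pos: [571.3, 79.5, 256.8]
tool_rot: [[0.099, 0.982, 0.16], [0.028, 0.158, -0.987], [-0.995, 0.102, -0.012]]
wrist_force: [-0.7, 0.5, -0.7]
grip_width: 0.634
```

```bash
python3 - <<'E'
from cups import *
to(584,70,225,8.6)
im,d,m=shot('side'); P=cloud(d,m); hsv=cv2.cvtColor(im,cv2.COLOR_RGB2HSV)
p=np.array(arm.get_state()['ee_pos'])
k=(hsv[...,0]<15)&(hsv[...,1]>90)&(np.linalg.norm(P[...,:2]-p[:2],axis=-1)<55)&(P[...,2]>178)
q=P[k]; print(len(q),q.min(0),q.max(0))
for a in range(180,270,10):
  s=q[(q[:,2]>a)&(q[:,2]<a+10)]
  if len(s)>4: print(a,s.mean(0).round(1),cv2.minEnclosingCircle(s[:,:2].astype(np.float32)))
E
```

```text
t 58.07 p [571.3  79.5 256.8] F [-0.7  0.5 -0.7] g 0.634
yaw 9.1 tilt [ 0.102 -0.012] d now [32.6  7.8 11.8] turn 0.5 d after turn [31.8 11.2 11.3]
603 [520.8906226   49.73955073 213.25689844] [598.64832931 111.92536126 332.67839054]
210 [560.6  95.1 216.9] ((565.2968139648438, 85.73458099365234), 19.878570556640625)
220 [560.6  96.  225.2] ((565.1453857421875, 84.80526733398438), 22.17567253112793)
230 [560.6  97.8 235. ] ((566.054931640625, 85.20393371582031), 23.16167640686035)
240 [559.4  99.1 245.4] ((564.2715454101562, 89.00214385986328), 23.35039710998535)
250 [565.8  87.1 255.7] ((568.685546875, 80.61568450927734), 28.97886085510254)
260 [568.   80.7 265.1] ((568.475830078125, 82.00076293945312), 30.21988868713379)
```

Call:
play_rows(
  motion=[
    [[0,3,3],0.2,0.5],
    [[0,3,3],0.2,0.5],
    [[1,3,2],0,0.5],
    [[3,2,1],0,0.5],
    [[5,1,1],0,0.5],
    [[6,0,0],0,0.5],
    [[5,0,0],0,0.5],
    [[3,0,0],0,0.5],
    [[1,0,0],0,0.5],
    [[0,0,0],0,0.5],
  ],
)

```text
time: 58.95
ee_pos: [586.3, 75.5, 231.2]
tool_rot: [[0.097, 0.983, 0.158], [0.029, 0.155, -0.987], [-0.995, 0.1, -0.014]]
wrist_force: [0.5, -0.4, -2.2]
grip_width: 0.632
```

```bash
python3 - <<'E'
from cups import *
im,d,m=shot('side'); P=cloud(d,m); hsv=cv2.cvtColor(im,cv2.COLOR_RGB2HSV)
to(586,69,200,8.6)
p=np.array(arm.get_state()['ee_pos'])
k=(hsv[...,0]<15)&(hsv[...,1]>90)&(np.linalg.norm(P[...,:2]-p[:2],axis=-1)<45)&(P[...,2]>p[2]-100)
q=P[k]; b=p[2]-44
for a,c in [(-45,-30),(0,8),(8,16),(30,40),(52,66)]:
  s=q[(q[:,2]>b+a)&(q[:,2]<b+c)]
  if len(s)>4: print(a,s.mean(0).round(1),cv2.minEnclosingCircle(s[:,:2].astype(np.float32)))
E
```

```text
t 59.0 p [586.3  75.5 231.3] F [ 0.4 -0.7 -1.1] g 0.634
yaw 9.0 tilt [ 0.1   -0.014] d now [30.9 -4.5  6.8] turn 0.4 d after turn [31.3 -1.3  6.4]
-45 [578.2  78.7 150.1] ((580.8262939453125, 72.6545181274414), 30.56519889831543)
0 [575.   91.1 191.7] ((579.0389404296875, 84.22135925292969), 18.93338394165039)
8 [576.4  92.3 199.4] ((580.7880859375, 79.37576293945312), 21.46466636657715)
30 [575.5  91.3 222.5] ((581.7862548828125, 77.43229675292969), 26.98710823059082)
52 [583.5  77.6 245.1] ((582.5036010742188, 76.16206359863281), 33.28113555908203)
```

Call:
play_rows(
  motion=[
    [[2,-1,2],0.2,0.5],
    [[4,-1,2],0,0.5],
    [[5,-0.5,1],0,0.5],
    [[6,-0.5,0],0,0.5],
    [[6,-0.5,0],0,0.5],
    [[5,0,0],0,0.5],
    [[4,0,0],0,0.5],
    [[3,0,0],0,0.5],
    [[2,0,0],0,0.5],
    [[1,0,0],0,0.5],
  ],
)

```text
time: 59.83
ee_pos: [587.4, 70.4, 189.2]
tool_rot: [[0.097, 0.983, 0.153], [0.029, 0.151, -0.988], [-0.995, 0.101, -0.014]]
wrist_force: [0.7, -0.7, -1.1]
grip_width: 0.633
```

```bash
python3 - <<'E'
from h import *
to(586,70,182,8.6)
E
```

```text
t 59.83 p [587.4  70.4 189.2] F [ 0.7 -0.7 -1.1] g 0.633
yaw 8.7 tilt [ 0.101 -0.014] d now [ 7.  -2.2  0.3] turn 0.1 d after turn [ 7.2 -1.5  0.2]
```

Call:
play_rows(
  motion=[
    [[1,-0.7,0],0,0.5],
    [[1,-0.7,0],0,0.5],
    [[1,-0.3,0],0,0.5],
    [[1,0,0],0,0.5],
    [[1,0,0],0,0.5],
    [[1,0,0],0,0.5],
    [[0.5,0,0],0,0.5],
    [[0,0,0],0,0.5],
    [[0,0,0],0,0.5],
    [[0,0,0],0,0.5],
  ],
)

```text
time: 60.67
ee_pos: [587.0, 70.6, 183.2]
tool_rot: [[0.099, 0.983, 0.154], [0.029, 0.151, -0.988], [-0.995, 0.103, -0.014]]
wrist_force: [-0.8, 0.1, -1.2]
grip_width: 0.634
```

```bash
python3 - <<'E'
from h import *
to(586,70,182,8.6)
E
```

```text
t 60.67 p [587.   70.6 183.2] F [-0.8  0.1 -1.2] g 0.634
yaw 8.8 tilt [ 0.103 -0.014] d now [ 1.  -1.2  0.5] turn 0.2 d after turn [ 1.2 -1.1  0.4]
```

Call:
play_rows(
  motion=[
    [[1,0,0],0,0.5],
    [[0.5,0,0],0,0.5],
    [[0,0,0],0,0.66],
    [[0,0,0],0,0.72],
    [[0,0,0],0,0.85],
    [[0,0,0],0,1],
    [[0,0,0],0,1],
    [[-3,0,0],0,1],
    [[-6,0,0],0,1],
    [[-10,0,0],0,1],
  ],
)

```text
time: 61.5
ee_pos: [585.2, 70.3, 201.2]
tool_rot: [[0.099, 0.983, 0.154], [0.03, 0.151, -0.988], [-0.995, 0.102, -0.014]]
wrist_force: [-0.0, -0.4, -0.2]
grip_width: 0.997
```

Call:
play_rows(
  motion=[
    [[-10,0,0],0,1],
    [[-10,0,0],0,1],
    [[-6,0,0],0,1],
    [[0,-2,-7],0,1],
    [[0,-3,-14],0,1],
    [[0,-5,-20],0,1],
    [[0,-6,-25],0,1],
    [[0,-6,-25],0,1],
    [[0,-6,-25],0,1],
    [[0,-6,-25],0,1],
  ],
)

```text
time: 62.33
ee_pos: [527.6, 205.2, 233.6]
tool_rot: [[0.107, 0.984, 0.144], [0.028, 0.142, -0.99], [-0.994, 0.11, -0.012]]
wrist_force: [0.5, -0.2, 0.6]
grip_width: 1.001
```

Call:
play_rows(
  motion=[
    [[0,-6,-25],0,1],
    [[0,-6,-25],0,1],
    [[0,-6,-25],0,1],
    [[0,-6,-25],0,1],
    [[0,-6,-25],0,1],
    [[0,-5,-22],0,1],
    [[0,-4,-16],0,1],
    [[0,-2,-10],0,1],
    [[0,-1,-5],0,1],
    [[0,0,0],0,1],
  ],
)

```text
time: 63.17
ee_pos: [448.4, 392.1, 232.3]
tool_rot: [[0.108, 0.982, 0.153], [0.032, 0.15, -0.988], [-0.994, 0.112, -0.015]]
wrist_force: [-0.8, 0.3, -0.6]
grip_width: 1.0
```

```bash
python3 - <<'E'
from cups import *
to(460,386,110,8.6); cups('top'); cups('side')
E
```

```text
t 63.17 p [448.4 392.1 232.3] F [-0.8  0.3 -0.6] g 1.0
yaw 8.7 tilt [ 0.112 -0.015] d now [122.6  -3.2   9.6] turn 0.1 d after turn [122.3  10.5   7.8]
top cup 584.7 69.4 r 30.8 top 201.2 [207, 141, 28, 34, 705]
top cup 459.6 386.2 r 31.4 top 63.9 [88, 206, 26, 24, 297]
side cup 577.7 84.3 r 24.5 top 164.3 [209, 180, 22, 10, 137]
side cup 580.3 88.7 r 17.9 top 127.8 [211, 192, 18, 14, 192]
side cup 458.1 386.4 r 31.0 top 63.7 [202, 295, 32, 34, 713]
```

Call:
play_rows(
  motion=[
    [[4,0,1],0,1],
    [[8,0,2],0,1],
    [[12,0,2],0,1],
    [[16,0,2],0,1],
    [[18,0,1],0,1],
    [[18,0,0],0,1],
    [[14,0,0],0,1],
    [[8,0,0],0,1],
    [[4,0,0],0,1],
    [[0,0,0],0,1],
  ],
)

```text
time: 64.1
ee_pos: [466.6, 374.9, 119.3]
tool_rot: [[0.108, 0.984, 0.14], [0.025, 0.138, -0.99], [-0.994, 0.11, -0.01]]
wrist_force: [-0.2, 0.3, -0.3]
grip_width: 0.999
```

```bash
python3 - <<'E'
from cups import *
to(461.5,386.8,44,8.6)
E
```

```text
t 64.1 p [466.6 374.9 119.3] F [-0.2  0.3 -0.3] g 0.999
yaw 8.0 tilt [ 0.11 -0.01] d now [ 74.6 -11.7 -11.7] turn -0.6 d after turn [ 75.3  -3.3 -12.5]
```

Call:
play_rows(
  motion=[
    [[2,-3,-3],-0.3,1],
    [[4,-3,-3],-0.3,1],
    [[6,-3,-3],0,1],
    [[8,-2,-2],0,1],
    [[8,-1,-0.5],0,1],
    [[7,0,0],0,1],
    [[5,0,0],0,1],
    [[2,0,0],0,1],
    [[0,0,0],0,1],
    [[0,0,0],0,1],
  ],
)

```text
time: 64.93
ee_pos: [457.0, 387.8, 73.4]
tool_rot: [[0.109, 0.982, 0.152], [0.027, 0.15, -0.988], [-0.994, 0.112, -0.01]]
wrist_force: [-0.3, 0.4, 0.3]
grip_width: 1.0
```

```bash
python3 - <<'E'
from cups import *
to(461.5,386.8,44,8.6)
E
```

```text
t 64.93 p [457.  387.8  73.4] F [-0.3  0.4  0.3] g 1.0
yaw 8.7 tilt [ 0.112 -0.01 ] d now [29.7  0.9  1.9] turn 0.1 d after turn [29.4  4.3  1.6]
```

Call:
play_rows(
  motion=[
    [[4,0.3,0.5],0,1],
    [[6,0.3,0.5],0,1],
    [[7,0,0.5],0,1],
    [[6,0,0],0,1],
    [[3,0,0],0,1],
    [[1,0,0],0,1],
    [[0,0,0],0,1],
    [[0,0,0],0,0.8],
    [[0,0,0],0,0.5],
    [[0,0,0],0,0.5],
  ],
)

```text
time: 65.77
ee_pos: [461.9, 386.9, 44.2]
tool_rot: [[0.11, 0.982, 0.151], [0.027, 0.149, -0.989], [-0.994, 0.113, -0.01]]
wrist_force: [-0.4, 0.1, -0.5]
grip_width: 0.825
```

```bash
python3 - <<'E'
from cups import *
to(461.5,386.8,44,8.6)
E
```

```text
t 65.77 p [461.9 386.9  44.2] F [-0.4  0.1 -0.5] g 0.825
yaw 8.6 tilt [ 0.113 -0.01 ] d now [ 0.1 -0.4  0.1] turn 0.0 d after turn [ 0.2 -0.4  0.1]
```

Good. Close and lift to about z 265.

Call:
play_rows(
  motion=[
    [[0,0,0],0,0.5],
    [[0,0,0],0,0.5],
    [[0,0,0],0,0.5],
    [[0,0,0],0,0.5],
    [[0,0,0],0,0.5],
    [[-3,0,0],0,0.5],
    [[-6,0,0],0,0.5],
    [[-10,0,0],0,0.5],
    [[-13,0,0],0,0.5],
    [[-15,0,0],0,0.5],
  ],
)

```text
time: 66.6
ee_pos: [455.1, 384.6, 92.6]
tool_rot: [[0.107, 0.983, 0.151], [0.025, 0.149, -0.988], [-0.994, 0.11, -0.009]]
wrist_force: [0.2, -0.2, -0.7]
grip_width: 0.625
```

Call:
play_rows(
  motion=[
    [[-16,0,0],0,0.5],
    [[-18,0,0],0,0.5],
    [[-18,0,0],0,0.5],
    [[-18,0,0],0,0.5],
    [[-18,0,0],0,0.5],
    [[-18,0,0],0,0.5],
    [[-18,0,0],0,0.5],
    [[-14,2,5],0,0.5],
    [[-8,4,10],0,0.5],
    [[-3,5,15],0,0.5],
  ],
)

```text
time: 67.43
ee_pos: [448.7, 356.3, 266.0]
tool_rot: [[0.115, 0.98, 0.16], [0.035, 0.157, -0.987], [-0.993, 0.119, -0.016]]
wrist_force: [-0.2, 0.2, -1.2]
grip_width: 0.629
```

```bash
python3 - <<'E'
from h import *
to(587,69.5,265,8.6)
E
```

```text
t 67.43 p [448.7 356.3 266. ] F [-0.2  0.2 -1.2] g 0.629
yaw 9.1 tilt [ 0.119 -0.016] d now [  6.9  90.3 305.2] turn 0.5 d after turn [  1.   93.8 304.3]
```

Call:
play_rows(
  motion=[
    [[0,6,20],0.2,0.5],
    [[0,7,24],0.2,0.5],
    [[0,8,26],0,0.5],
    [[0,8,26],0,0.5],
    [[0,8,26],0,0.5],
    [[0,8,26],0,0.5],
    [[0,8,26],0,0.5],
    [[0,7,24],0,0.5],
    [[0,6,20],0,0.5],
    [[0,5,16],0,0.5],
  ],
)

```text
time: 68.27
ee_pos: [554.3, 130.2, 288.0]
tool_rot: [[0.128, 0.978, 0.164], [0.043, 0.16, -0.986], [-0.991, 0.133, -0.022]]
wrist_force: [0.5, 0.3, -1.7]
grip_width: 0.626
```

Call:
play_rows(
  motion=[
    [[0,4,12],0,0.5],
    [[0,2,8],0,0.5],
    [[0,1,4],0,0.5],
    [[0,0,0],0,0.5],
    [[0,0,0],0,0.5],
    [[0,0,0],0,0.5],
    [[0,0,0],0,0.5],
    [[0,0,0],0,0.5],
    [[0,0,0],0,0.5],
    [[0,0,0],0,0.5],
  ],
)

```text
time: 69.1
ee_pos: [563.9, 107.7, 294.0]
tool_rot: [[0.132, 0.977, 0.167], [0.045, 0.162, -0.986], [-0.99, 0.138, -0.023]]
wrist_force: [0.9, 0.9, -1.5]
grip_width: 0.628
```

```bash
cat > held.py <<'E'
from cups import *
im,d,m=shot('side','held.png'); P=cloud(d,m); hsv=cv2.cvtColor(im,cv2.COLOR_RGB2HSV)
to(587,69.5,245,8.6)
p=np.array(arm.get_state()['ee_pos'])
k=(hsv[...,0]<15)&(hsv[...,1]>90)&(np.linalg.norm(P[...,:2]-p[:2],axis=-1)<48)&(P[...,2]>p[2]-100)&(P[...,2]<p[2]+24)
q=P[k]; b=p[2]-44
for a,c in [(-6,3),(0,8),(8,16),(30,40),(52,66)]:
  s=q[(q[:,2]>b+a)&(q[:,2]<b+c)]
  if len(s)>4: print(a,s.mean(0).round(1),cv2.minEnclosingCircle(s[:,:2].astype(np.float32)))
E
python3 held.py
```

```text
t 69.15 p [563.9 107.7 294. ] F [ 0.5  0.7 -1.4] g 0.626
yaw 9.4 tilt [ 0.138 -0.023] d now [49.9  9.6 42.6] turn 0.8 d after turn [49.  17.1 41.2]
-6 [553.5 121.6 251.9] ((556.1591796875, 114.05624389648438), 17.92115020751953)
0 [553.2 121.4 254.5] ((559.17138671875, 112.78848266601562), 20.116657257080078)
8 [554.9 123.9 262.1] ((558.23876953125, 111.23973083496094), 21.195194244384766)
30 [551.9 126.1 285. ] ((556.4638061523438, 116.08538055419922), 24.184860229492188)
52 [560.9 108.1 307.9] ((554.0313720703125, 105.46512603759766), 37.018211364746094)
```

Call:
play_rows(
  motion=[
    [[1,2,4],0.2,0.5],
    [[2,2,6],0.2,0.5],
    [[3,2,7],0.2,0.5],
    [[4,2,7],0,0.5],
    [[4,1,6],0,0.5],
    [[4,0,4],0,0.5],
    [[3,0,2],0,0.5],
    [[2,0,1],0,0.5],
    [[0,0,0],0,0.5],
    [[0,0,0],0,0.5],
  ],
)

```text
time: 69.98
ee_pos: [583.5, 68.4, 267.7]
tool_rot: [[0.13, 0.98, 0.154], [0.045, 0.149, -0.988], [-0.991, 0.135, -0.024]]
wrist_force: [-0.9, -0.1, -1.9]
grip_width: 0.634
```

```bash
python3 held.py; python3 -c "
import cv2
a=cv2.imread('pics/held.png')[60:240,140:290]; cv2.imwrite('pics/c9.png',cv2.resize(a,(500,600)))"
```

```text
t 70.03 p [583.4  68.5 267.7] F [ 0.2 -0.2 -2.3] g 0.63
yaw 8.7 tilt [ 0.135 -0.024] d now [23.   0.6  0.1] turn 0.1 d after turn [22.7  3.7 -0.5]
-6 [573.5  81.7 225.2] ((577.0302734375, 75.94798278808594), 17.425519943237305)
0 [574.5  83.1 228. ] ((578.6541748046875, 71.723876953125), 19.96144676208496)
8 [571.8  82.8 235.9] ((576.8363037109375, 71.65274047851562), 21.707839965820312)
30 [572.   87.  258.8] ((575.9478759765625, 78.71257019042969), 23.740161895751953)
52 [580.6  69.4 281.5] ((577.924072265625, 68.14043426513672), 32.406280517578125)
```

View pics/c9.png

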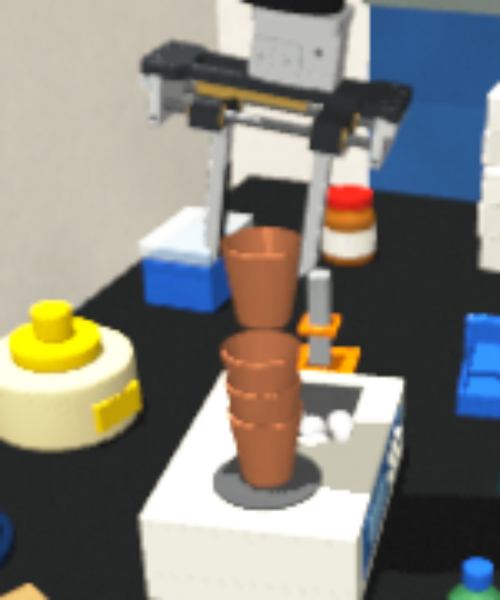

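Call:
play_rows(
  motion=[
    [[3,-0.3,0],0,0.5],
    [[5,-0.5,0],0,0.5],
    [[6,-0.5,0],0,0.5],
    [[6,-0.5,0],0,0.5],
    [[6,-0.5,0],0,0.5],
    [[5,-0.5,0],0,0.5],
    [[4,-0.4,0],0,0.5],
    [[2,-0.2,0],0,0.5],
    [[1,0,0],0,0.5],
    [[0,0,0],0,0.5],
  ],
)

```text
time: 70.87
ee_pos: [584.7, 71.2, 225.3]
tool_rot: [[0.13, 0.979, 0.156], [0.045, 0.151, -0.987], [-0.991, 0.135, -0.025]]
wrist_force: [0.0, -0.3, -0.9]
grip_width: 0.627
```

```bash
python3 - <<'E'
from h import *
to(585.7,70,211,8.6)
E
```

```text
t 70.87 p [584.7  71.2 225.3] F [ 0.  -0.3 -0.9] g 0.627
yaw 8.8 tilt [ 0.135 -0.025] d now [14.3 -1.2  1.7] turn 0.2 d after turn [14.3  0.8  1.3]
```

Call:
play_rows(
  motion=[
    [[1.5,0,0.5],0,0.5],
    [[2,0,0.5],0,0.5],
    [[2,-0.3,0.3],0,0.5],
    [[2,-0.3,0],0,0.5],
    [[1.5,-0.2,0],0,0.5],
    [[1,0,0],0,0.5],
    [[1,0,0],0,0.5],
    [[0.5,0,0],0,0.5],
    [[0,0,0],0,0.5],
    [[0,0,0],0,0.5],
  ],
)

```text
time: 71.7
ee_pos: [586.3, 70.1, 213.4]
tool_rot: [[0.131, 0.979, 0.156], [0.045, 0.151, -0.988], [-0.99, 0.136, -0.024]]
wrist_force: [-0.4, 0.3, -1.4]
grip_width: 0.626
```

```bash
python3 - <<'E'
from h import *
to(585.7,70,211,8.6)
E
```

```text
t 71.7 p [586.3  70.1 213.4] F [-0.4  0.3 -1.4] g 0.626
yaw 8.8 tilt [ 0.136 -0.024] d now [ 2.3 -0.9  0.1] turn 0.2 d after turn [ 2.4 -0.6  0. ]
```

Call:
play_rows(
  motion=[
    [[1,0,0],0,0.5],
    [[1,0,0],0,0.5],
    [[1,0,0],0,0.5],
    [[0,0,0],0,0.65],
    [[0,0,0],0,0.7],
    [[0,0,0],0,0.8],
    [[0,0,0],0,0.9],
    [[0,0,0],0,1],
    [[0,0,0],0,1],
    [[-3,0.4,0],0,1],
  ],
)

```text
time: 72.53
ee_pos: [587.0, 70.3, 213.5]
tool_rot: [[0.132, 0.979, 0.156], [0.045, 0.151, -0.988], [-0.99, 0.137, -0.024]]
wrist_force: [-0.8, 0.2, -1.0]
grip_width: 0.989
```

Call:
play_rows(
  motion=[
    [[-5,0.6,0],0,1],
    [[-8,1,0],0,1],
    [[-10,1,0],0,1],
    [[-12,1,0],0,1],
    [[-12,1,0],0,1],
    [[-10,0,0],0,1],
    [[-6,0,4],0,1],
    [[-2,0,10],0,1],
    [[0,0,16],0,1],
    [[0,0,22],0,1],
  ],
)

```text
time: 73.37
ee_pos: [591.4, 18.3, 287.9]
tool_rot: [[0.137, 0.977, 0.162], [0.047, 0.157, -0.986], [-0.989, 0.142, -0.025]]
wrist_force: [1.0, -0.3, -0.2]
grip_width: 1.006
```

Call:
play_rows(
  motion=[
    [[0,0,26],0,1],
    [[0,0,28],0,1],
    [[0,0,28],0,1],
    [[0,0,28],0,1],
    [[0,0,28],0,1],
    [[0,0,28],0,1],
    [[0,0,28],0,1],
    [[0,0,20],0,1],
    [[0,0,12],0,1],
    [[0,0,5],0,1],
  ],
)

```text
time: 74.2
ee_pos: [625.9, -234.3, 280.3]
tool_rot: [[0.134, 0.979, 0.155], [0.044, 0.151, -0.988], [-0.99, 0.14, -0.023]]
wrist_force: [-0.5, -0.6, -0.3]
grip_width: 1.005
```

```bash
python3 - <<'E'
import chk
from cups import *
st(); cups('side',z1=240,name='s9.png'); cups('top',z1=240)
a=cv2.imread('pics/t6.png')[100:260,80:450]; b=cv2.imread('pics/s9.png')[110:290,120:330]
a=cv2.resize(a,(760,329)); b=cv2.resize(b,(315,270)); c=np.zeros((270,760,3),np.uint8); c[:,:315]=b
w=cv2.imread('pics/t6.png')[125:195,235:305]; c[:,330:600]=cv2.resize(w,(270,270)); cv2.imwrite('pics/c10.png',np.vstack([a,c]))
E
```

```text
('tray', (12, 35)) 229 ((array([ 471.8, -291.3]), array([ 72.8, 139.4]), 9.26), array([14.2, 24.1, 28.3]))
('tray', (40, 90)) 236 ((array([ 419.7, -258.1]), array([ 59.6, 193.2]), 50.89), array([49.4, 73.1, 77.9]))
post 82 ((array([ 661.3, -264.1]), array([20.5, 22.2]), 10.07), array([101.8, 114. , 118.3]))
foot 516 ((array([ 620.3, -285.4]), array([179.8,  98.2]), 18.25), array([ 4.2, 10.5, 14.1]))
t 74.25 p [ 625.8 -234.6  280.2] F [-1.  -1.  -0.2] g 1.002
side cup 583.5 70.7 r 31.6 top 227.7 [206, 149, 25, 57, 1144]
top cup 585.3 69.6 r 30.8 top 228.2 [206, 137, 29, 38, 823]
```

View pics/c10.png

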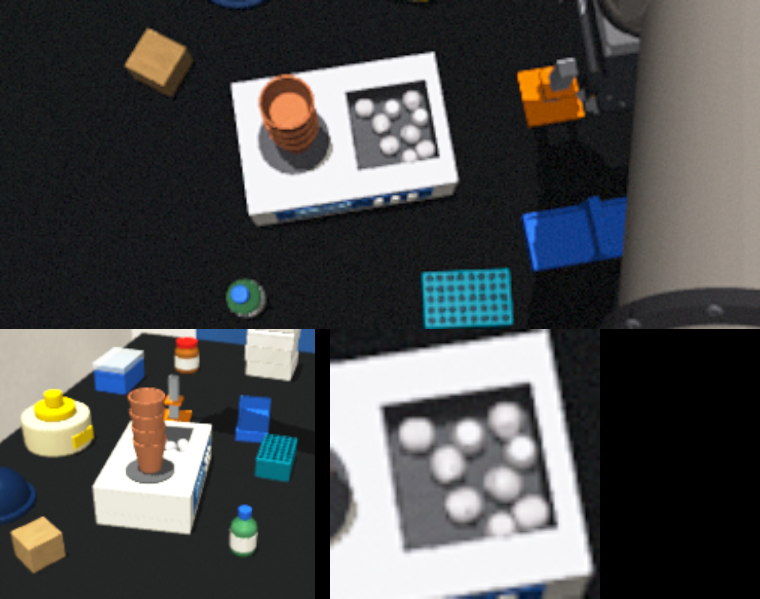

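```bash
python3 -c "
from h import *
print(arm.sign_off())"
```

```text
the job is handed in; nothing more can be done
None
```

The job is done and handed in at about 74 s of the 208 s allowed.

- **Pellets:** I carried the tray level to the bath, set it on the plate with its lip over the well, and raised its back end to pour. All nine pellets present went into the well.
- **Tray:** It is back flat on the bench, with wall tops at about 24 to 28 mm.
- **Tamping:** I pressed three spots with 21, 48 and 34 N. The pellets now lie in one layer, with tops at about 52 to 58 mm above the bench.
- **Tamper:** It is upright on the bench at about (661, −264), with the post top at about 115 mm. I released it at about (630, −248), so it moved a few centimetres afterwards; that fits the knock the task warned of.
- **Cups:** All four are nested upright on the plate. The rim of the stack is at 228 mm (227 expected), and the stack centre is within about 2 mm of the plate centre.
- **Bystanders:** In the last pictures the bottle and kit box look unmoved. I did not measure them again.

In the last top view the arm hid part of the tray, so its full outline comes from an earlier view. The gripper drifted to about 8° of tilt by the end, but this did not upset the placings. At hand-in the gripper was open at about 280 mm, touching nothing.

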